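# Load the counter cash box with coin tubes, lid propped on its stay

### The job

Load the red cash box with the coin tubes lying on the counter: lift its lid, flip the stay up out of its spring clip and let the lid down so that it stands propped on the stay by itself. Only then lay each tube flat in a coin-tray bay of its own; once they are all in, with the lid still propped, lift the lid off the stay, press the stay down until it snaps home in its clip, and shut the lid fully. Leave the scale, the stamp rack and the walnut stamp standing where they are.

Things in the scene. Friction and masses are not known exactly. Their poses are not given: they have to be found in the camera images.
- cashbox: red steel cash box fixed to the counter, 163 (x) x 318 (y) x 95 mm to the rim, walls 3 mm; origin under its centre, x from front to hinge side, z up. Its coin tray's floor is 55 mm above the counter; in the front 80 mm are four bays side by side in y, with ribs 8 mm high, 4 mm thick between; behind them a flat well. Right of the bays (-y) a 60 mm channel holds the lid stay and its clip.
- lid (a joint): angle of the lid (rad): 0 shut, grows as its front edge rises; 1.833 is its stop, where it leans back and stays by gravity. The lid weighs 0.45 kg; its damped hinge runs along the box's rear rim, and it falls shut slowly from below about 1.5. Propped on the stay it stands at about 1.30.
- lid_bar (a point): middle of the lid's lift bar: round steel, 10 mm thick, 90 mm long, parallel to the hinge (box y), 36 mm out from the lid's front edge on posts at its ends; 201 mm from the hinge; 89 mm above the counter with the lid shut. It can be pinched from above at any lid angle and turns between the fingers.
- lid_hinge (a point): middle of the lid's hinge line (along box y), at (80, 0, 95) mm in the box frame. In the frame of this point, which turns with the lid (front edge to -x), the lift bar is at (-201, 0, -6) mm and the panel, 169 x 324 x 4 mm, has its underside at z = 0.
- stay (a joint): angle of the stay (rad): 0 lying flat, seated in its fork clip; grows as its free front end is flipped up and back; 1.885 is its stop, leaning back past upright, where it stays by gravity. Let go below about 1.5 it falls forward and rests on top of the clip's jaw, not in it, at about 0.3. The propped lid draws it to about 1.71. Near the lid, lean the gripper to the front.
- stay_pivot (a point): pivot of the stay, at (40, -146, 85) mm in the box frame, axis along box y. The stay is an L of steel: a rod 8 mm thick and 90 mm long, lying towards the front when stowed, in the channel beside the right wall, and a cross bar at its free end.
- stay_bar (a point): grip point on the stay's cross bar: yellow sleeve, 10 mm thick, along box y, 90 mm from the pivot, reaching 60 mm inwards from the rod; this point is 45 mm from the rod. Stowed it is at (-50, -101, 85) mm in the box frame, 28 mm behind the front wall's inside: do not open wide over it. A catch under the lid stops the bar: lid and raised stay meet at lid angle 1.48 and slide to 1.30.
- clip (a point): seat of the stay's rod in the fork clip, at (-7.5, -146, 85) mm in the box frame, 47 mm in front of the pivot. A brass jaw, hinged below and sprung, overhangs the rod from its inner side; about 4 N on the cross bar, down (or up, to pull the stay out), makes it give way, and it snaps back over the rod.
- bay1 (a point): middle of tray bay 1 on the tray floor, 55 mm above the counter, at (-38.5, -62, 55) mm in the box frame; the bay is 54 mm wide (y) and 80 mm long (x)
- bay2 (a point): middle of tray bay 2 on the tray floor, 55 mm above the counter, at (-38.5, -4, 55) mm in the box frame; the bay is 54 mm wide (y) and 80 mm long (x)
- bay3 (a point): middle of tray bay 3 on the tray floor, 55 mm above the counter, at (-38.5, 54, 55) mm in the box frame; the bay is 54 mm wide (y) and 80 mm long (x)
- bay4 (a point): middle of tray bay 4 on the tray floor, 55 mm above the counter, at (-38.5, 112, 55) mm in the box frame; the bay is about 71 mm wide (y) and 80 mm long (x)
- tube_a_c (a point): centre of the coin tube with red end caps: a clear square plastic tube full of coins, 30 x 30 x 62 mm, long axis x, about 0.14 kg, lying on the counter to the left of the box (may be absent)
- tube_b_c (a point): centre of the coin tube with blue end caps: a clear square plastic tube full of coins, 30 x 30 x 62 mm, long axis x, about 0.14 kg, lying on the counter to the left of the box (may be absent)
- tube_c_c (a point): centre of the coin tube with green end caps: a clear square plastic tube full of coins, 30 x 30 x 62 mm, long axis x, about 0.14 kg, lying on the counter to the left of the box (may be absent)
- tube_d_c (a point): centre of the coin tube with yellow end caps: a clear square plastic tube full of coins, 30 x 30 x 62 mm, long axis x, about 0.14 kg, lying on the counter to the left of the box (may be absent)
- scale: parcel scale, green base 200 x 220 mm with a steel platform and a brass slide bar, 145 mm high, 4 kg, to the right; origin under its centre
- stamp_rack: steel rack of rubber stamps, 170 (x) x 80 x 103 mm, right of the box; origin under its centre
- walnut_stamp_c (a point): middle of a round walnut-handled stamp standing upright, 38 mm across, 84 mm high, right of the box; z along its handle
Not all that is in view belongs to the job. What is shaped like the part that bears tube_c_c but pink is not meant. What is shaped like the part that bears tube_d_c but pink is not meant.

How it is judged:
By the outcome, as a careful person would: the job done as asked, in the order asked, and still so for the second after the job is handed in, with the robot touching nothing.
Of tube_a, tube_b, tube_c, tube_d only 2 to 4 are there at a start; the rules pass over those that are not, and their reading is None.
At some moment in a run one of tube_a, tube_b, tube_c, tube_d may be knocked a few centimetres aside while the robot is not near it.
Once in a run the grip may slacken for a moment while it holds something.
It also fails if it takes over 210 s, if anything falls off the work surface, if the arm or the gripper's body presses on something with over 40 N, if the wrist force passes 120 N, or if a joint passes its speed limit or range.

### The arm

A 6-joint arm with a two-finger parallel gripper is mounted at the origin on the work surface. World frame = base frame: x ahead of the robot, y to its left, z up, the work surface at z = 0. Lengths are in m, angles in rad, forces in N, time in s.
With the tool pointing down it reaches from about 0.375 to 0.9 m from the base axis. Payload 3.1 kg.
Tool frame: the origin (TCP) lies at the very end of the fingers, on their centre line; the grasp point (between the pads) lies 19 mm behind it; z points along the fingers, y is the line along which they close (so a half turn about z gives the same grasp; the last joint's range is limited). The gripper opens to 87 mm and grips with 3 to 60 N. Pads are 19 mm wide; open, the fingers measure 117 mm over their backs; the gripper's body (75 mm by 190 mm) begins 51 mm behind the grasp point.
Start: joints at [-1.294, 0.527, 1.433, -0, 1.181, -0.178], TCP at [0.275, -0.561, 0.223] pointing down, gripper open.
Joint ranges: [-3.08, 3.08], [-0.75, 2.2], [0.22, 2.44], [-1.43, 4.57], [0, 2.65], [-2.85, 2.85]. Speed limits (rad/s): [2.79, 2.79, 3.14, 3.14, 3.14, 3.14].

### API

Orientations are given as a unit quaternion [x, y, z, w].
In Python, from rig import robot gives the robot as it stands. The module is installed in compiled form; this text tells all that it offers.
- The arm moves only by the tool servo_tool, never from a script. Its argument "rows" is one flat list of numbers, 5 for each row, row after row: the closure, from -1 (fully open) to 1 (shut), so that 0 is half open, then the shift along the tool's x, y, z in m, then the turn about the tool's z in degrees. A call has 1 to 5 rows; each row shifts and turns the commanded pose from where the row before left it, along the tool's axes as they then stand; what a row does not reach is not made up. A row lasts 1/12 s, in which the tool goes at most 41.7 mm and 7.16 degrees, less where a joint would pass 70% of its speed; a pose out of reach is approached as far as the arm can. A call with a gripper value outside its range is refused whole. The fingers move at their own pace and stop on an object; "newtons" is the grip in N (left out, the last holds). Time passes only in rows, so rows that do not move let the fingers close. It gives the time, the measured TCP pose, the force, the opening and the grip force at its end, in the units of the state.
- robot.get_obs(): the state, without advancing time (a new reading comes with each control period).
- robot.camera(name): name is "scene" or "top" or "wrist"; returns a dict with "pixels" (420x560x3 uint8, red, green, blue), "intrinsics" (3x3 intrinsics, pixels), "rvec" (rotation vector, rad) and "tvec" (3), from world to camera coordinates, as OpenCV has them; the wrist camera has in their place "mount" (4x4, takes a point from camera to tool coordinates, whose origin is the TCP and whose axes are the flange's). Camera axes: x right, y down, z forward; pixel columns grow to the right and rows downward; lengths in m; the calibration is good to about 2 mm. The wrist camera is an equidistant fisheye: a pixel r from the principal point sees the ray r / f radians off the axis. A picture is of the moment at which its call begins: read the wrist's pose just before it. There is no depth.
- robot.hand_in(): hands the job in; it is judged then, once.
Trained networks look in a picture, given as the dict that the camera call returned (one of the last four; its "shot" number tells which), for a name from the list of things; names that differ only in an ending like _2 or _b are one class to them, and where a whole thing is asked for, a point or a joint stands for the part that bears it (a point fixed in the world has none). Each returns a list of dicts, best first, with "score" (0 to 1); they miss things now and then, are a little off and sometimes report something else, mostly with a low value. They report only what shows in the picture. A call takes as long as a camera call. They do not tell look-alikes from the thing itself.
- robot.spot_in(picture, query): "at" ([x, y, z] in m, in world coordinates, good to about 4 mm: the middle of the surface that is visible of it).
- robot.outline_of(picture, query): "region" (420x560 bool, what is visible of it).
- robot.place_of(picture, query): "at" ([x, y, z] in m, in world coordinates, good to about 4 mm: a listed point, or the origin of a listed thing).
The state is a dict: "time": time; "q": joint angles; "joint_velocities": joint speeds; "joint_torque": joint torques, N m; "position": TCP position; "tool_rot": TCP orientation; "ft_force": force on the tool from outside, world axes, zero at the start; "moment": the same for the moment, N m; "grip_width": finger opening in m; "grip_force": force on a finger pad.
Only numpy, scipy, OpenCV 4.12 (cv2) and the standard library are available. Lean on these libraries where they do the work, as an engineer would, in place of code of your own. Each camera call takes 0.05 s, during which the arm holds its last target. There are 200 camera calls.

## Working session

There is one attempt and no reset: what is moved stays moved. The work goes in short steps, Python scripts to look and compute and a tool call to move; the robot and the scene stay as the last step left them, time stands still between calls to the robot, and variables do not carry over. Pictures are saved under pics/ and viewed, at most 14 in all, crops included, and the job is handed in when it is done.

Besides the shell and the picture viewer there is one more tool, called after "Emit:" as name(argument=value, ...), one argument or row to a line, values as JSON. servo_tool: Moves the arm, as the interface text tells. Its arguments: {"type":"object","properties":{"rows":{"type":"array","items":{"type":"number"}},"newtons":{"type":"number"}},"required":["rows"]}

```bash
mkdir -p pics; cat > h.py <<'E'
import numpy as np, cv2
from rig import robot
from scipy.spatial.transform import Rotation as R
def obs():
    o=robot.get_obs(); return o
def show(o=None):
    o=o or robot.get_obs()
    r=R.from_quat(o['tool_rot']).as_matrix()
    print('t%.2f p'%o['time'],np.round(o['position'],4),'x',np.round(r[:,0],3),'y',np.round(r[:,1],3),'z',np.round(r[:,2],3),'q',np.round(o['q'],2),'F',np.round(o['ft_force'],1),'w%.4f g%.1f'%(o['grip_width'],o['grip_force']))
def save(c,name): cv2.imwrite('pics/%s.png'%name,c['pixels'][:,:,::-1])
def proj(c,P):
    P=np.atleast_2d(P).astype(float)
    return cv2.projectPoints(P,np.array(c['rvec'],float),np.array(c['tvec'],float),np.array(c['intrinsics'],float),None)[0][:,0]
def unproj(c,uv,z):
    K=np.array(c['intrinsics']);Rm=cv2.Rodrigues(np.array(c['rvec'],float))[0];t=np.array(c['tvec'],float).ravel()
    d=Rm.T@np.linalg.inv(K)@np.array([uv[0],uv[1],1.]);o=-Rm.T@t
    return o+d*(z-o[2])/d[2]
E
python3 - <<'E'
from h import *
show()
s=robot.camera('scene');t=robot.camera('top')
save(s,'s0');save(t,'t0')
for n in ['cashbox','lid_bar','lid_hinge','stay_pivot','bay1','bay4','tube_a_c','tube_b_c','tube_c_c','tube_d_c','scale','stamp_rack','walnut_stamp_c']:
    for c,k in((s,'s'),(t,'t')):
        print(n,k,[(np.round(d['at'],3).tolist(),round(d['score'],2),np.round(proj(c,d['at'])[0]).astype(int).tolist()) for d in robot.place_of(c,n)[:6]])
E
```

```text
t0.00 p [ 0.2749 -0.5605  0.2216] x [0.898 0.44  0.   ] y [ 0.44  -0.898 -0.002] z [-0.001  0.002 -1.   ] q [-1.29  0.53  1.43 -0.    1.18 -0.18] F [-0.6 -0.2  0.7] w0.0870 g0.0
cashbox s [([0.562, -0.042, 0.001], 0.89, [290, 197])]
cashbox t [([0.556, -0.045, 0.002], 0.75, [227, 222])]
lid_bar s [([0.44, -0.058, 0.088], 0.79, [261, 168])]
lid_bar t [([0.442, -0.057, 0.087], 0.9, [228, 262])]
lid_hinge s [([0.64, -0.031, 0.102], 0.72, [310, 186])]
lid_hinge t [([0.64, -0.033, 0.099], 0.73, [221, 186])]
stay_pivot s []
stay_pivot t []
bay1 s [([0.52, -0.054, 0.057], 0.74, [279, 183]), ([0.526, -0.107, 0.053], 0.68, [272, 193]), ([0.51, -0.003, 0.053], 0.66, [285, 175]), ([0.505, 0.063, 0.056], 0.63, [294, 164]), ([0.55, 0.347, 0.013], 0.26, [342, 138])]
bay1 t []
bay4 s [([0.52, -0.054, 0.057], 0.74, [279, 183]), ([0.526, -0.107, 0.053], 0.68, [272, 193]), ([0.51, -0.003, 0.053], 0.66, [285, 175]), ([0.505, 0.063, 0.056], 0.63, [294, 164]), ([0.55, 0.347, 0.013], 0.26, [342, 138])]
bay4 t []
tube_a_c s [([0.528, -0.108, 0.053], 0.68, [272, 194])]
tube_a_c t []
tube_b_c s [([0.549, 0.3
[... 332 characters left out ...]
s [([0.743, 0.235, 0.017], 0.72, [369, 173]), ([0.578, 0.214, 0.01], 0.5, [330, 159])]
tube_d_c t [([0.577, 0.215, 0.015], 0.56, [134, 211]), ([0.739, 0.232, 0.019], 0.56, [130, 154])]
scale s [([0.556, -0.623, 0.001], 0.91, [177, 309]), ([0.574, -0.191, 0.089], 0.19, [268, 207])]
scale t [([0.56, -0.622, 0.002], 0.91, [431, 225]), ([0.579, 0.216, 0.015], 0.48, [133, 211])]
stamp_rack s [([0.586, -0.402, -0.004], 0.57, [232, 266]), ([0.45, 0.341, 0.012], 0.26, [321, 130])]
stamp_rack t [([0.585, -0.399, -0.001], 0.86, [352, 215])]
walnut_stamp_c s [([0.502, 0.062, 0.056], 0.65, [293, 164]), ([0.41, -0.391, 0.042], 0.58, [193, 229])]
walnut_stamp_c t [([0.41, -0.393, 0.04], 0.68, [352, 277])]
```

View pics/t0.png

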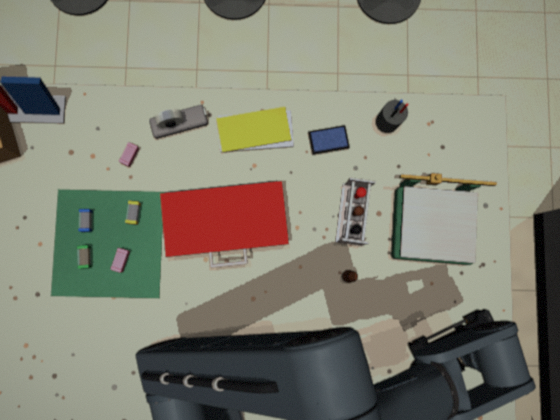

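View pics/s0.png

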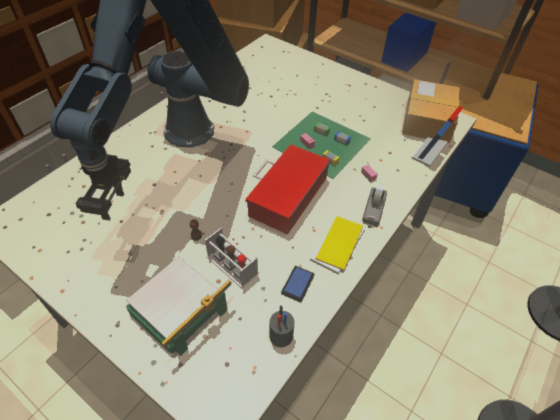

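```bash
cat >> h.py <<'E'
def goto(p,yawy,o=None):
    """deltas in tool frame to put TCP at p with tool y at world yaw yawy (deg, mod 180)"""
    o=o or robot.get_obs(); r=R.from_quat(o['tool_rot']).as_matrix()
    d=r.T@(np.array(p)-o['position']); cy=np.degrees(np.arctan2(r[1,1],r[0,1]))
    t=-((yawy-cy+90)%180-90)
    print('shift mm',np.round(d*1000,1),'turn',round(t,1),'rows>=',round(max(np.linalg.norm(d)/.0417,abs(t)/7.16),1))
E
python3 - <<'E'
from h import *
from scipy.optimize import least_squares
s=robot.camera('scene');t=robot.camera('top')
for c,k in((t,'t'),(s,'s')):
    h=cv2.cvtColor(c['pixels'],cv2.COLOR_RGB2HSV)
    m=(((h[...,0]<6)|(h[...,0]>174))&(h[...,1]>170)&(h[...,2]>110)).astype(np.uint8)
    n,l,st,ce=cv2.connectedComponentsWithStats(m)
    i=1+np.argmax(st[1:,4]); print(k,st[i])
    if k=='t':
        cn=max(cv2.findContours((l==i).astype(np.uint8),0,1)[0],key=cv2.contourArea)
        r=cv2.minAreaRect(cn); bp=cv2.boxPoints(r); print(r)
        W=np.array([unproj(c,u,.099) for u in bp]); print(np.round(W,3), np.round(W.mean(0),4))
        e=[(W[(j+1)%4]-W[j])[:2] for j in range(4)]; print([ (round(np.linalg.norm(v),3),round(np.degrees(np.arctan2(v[1],v[0])),1)) for v in e])
im=cv2.resize(s['pixels'][110:190,260:400],None,fx=5,fy=5,interpolation=cv2.INTER_CUBIC)
cv2.imwrite('pics/crop1.png',im[:,:,::-1])
E
```

```text
t [ 161  182  127   74 7628]
((223.63760375976562, 218.26524353027344), (62.7712287902832, 122.42656707763672), 84.12260437011719)
[[ 0.617  0.129  0.099]
 [ 0.659 -0.192  0.099]
 [ 0.493 -0.212  0.099]
 [ 0.453  0.105  0.099]] [ 0.5556 -0.0426  0.099 ]
[(np.float64(0.323), np.float64(-82.6)), (np.float64(0.167), np.float64(-173.1)), (np.float64(0.319), np.float64(97.2)), (np.float64(0.166), np.float64(8.4))]
s [ 247  145   82   73 3045]
```

View pics/crop1.png

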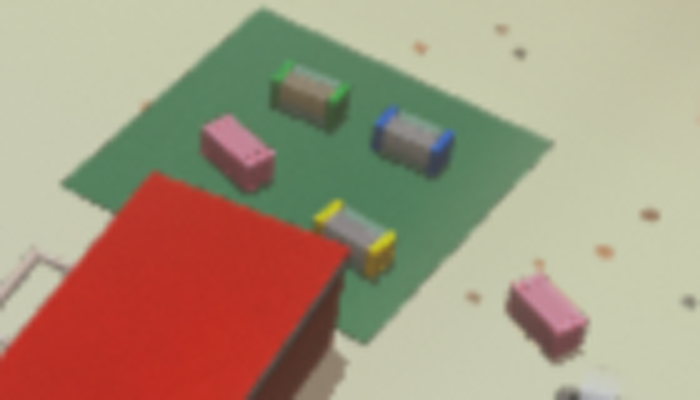

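```bash
cat >> h.py <<'E'
O=np.array([.5575,-.043,0]);YAW=7.5
def bw(p):  # box frame mm -> world m
    return O+R.from_euler('z',YAW,degrees=True).apply(np.array(p,float)/1000)
def lidbar(f): return [80-201*np.cos(f)-6*np.sin(f),0,95+201*np.sin(f)-6*np.cos(f)]
def staybar(f,y=-101): return [40-90*np.cos(f),y,85+90*np.sin(f)]
E
python3 -c "
from h import *
p=bw(lidbar(0));print(p);p[2]=.2;goto(p,YAW)"
```

```text
[ 0.43753517 -0.05879367  0.089     ]
shift mm [ 366.9 -379.6   22.5] turn -71.4 rows>= 12.7
```

Emit:
servo_tool(
  rows=[0.3,0.0262,-0.0271,0.0016,0,0.3,0.0262,-0.0271,0.0016,0,0.3,0.0262,-0.0271,0.0016,0,0.3,0.0262,-0.0271,0.0016,0,0.3,0.0262,-0.0271,0.0016,0],
  newtons=20,
)

```text
time: 1.92
position: [0.3333, -0.3803, 0.2146]
tool_rot: [0.974, 0.226, 0.0, 0.0]
ft_force: [0.2, -0.5, 0.4]
grip_width: 0.0621
grip_force: 0.0
```

Emit:
servo_tool(
  rows=[0.3,0.0262,-0.0271,0.0016,0,0.3,0.0262,-0.0271,0.0016,0,0.3,0.0262,-0.0271,0.0016,0,0.3,0.0262,-0.0271,0.0016,0,0.3,0.0262,-0.0271,0.0016,0],
)

```text
time: 2.33
position: [0.3914, -0.2009, 0.2068]
tool_rot: [0.974, 0.226, 0.0, 0.0]
ft_force: [0.4, -0.5, 0.4]
grip_width: 0.033
grip_force: 0.0
```

Emit:
servo_tool(
  rows=[0.3,0.0262,-0.0271,0.0016,0,0.3,0.0262,-0.0271,0.0016,0,0.3,0.0262,-0.0271,0.0016,0,0.3,0.0262,-0.0271,0.0016,0,0.3,0,0,0,-7.14],
)

```text
time: 2.75
position: [0.438, -0.0532, 0.2002]
tool_rot: [0.957, 0.289, 0.001, -0.001]
ft_force: [0.4, 0.4, -0.5]
grip_width: 0.0304
grip_force: 0.0
```

Emit:
servo_tool(
  rows=[0.3,0,0,0,-7.14,0.3,0,0,0,-7.14,0.3,0,0,0,-7.14,0.3,0,0,0,-7.14,0.3,0,0,0,-7.14],
)

```text
time: 3.17
position: [0.4377, -0.059, 0.2003]
tool_rot: [0.822, 0.569, 0.0, 0.0]
ft_force: [-0.3, 0.8, 0.0]
grip_width: 0.0301
grip_force: 0.0
```

Emit:
servo_tool(
  rows=[0.3,0,0,0,-7.14,0.3,0,0,0,-7.14,0.3,0,0,0,-7.14,0.3,0,0,0,-7.14,0.3,0,0,0,0],
)

```text
time: 3.58
position: [0.4376, -0.0591, 0.2003]
tool_rot: [0.658, 0.753, 0.0, 0.0]
ft_force: [0.3, 0.7, 0.1]
grip_width: 0.0303
grip_force: 0.0
```

```bash
cat >> h.py <<'E'
def wproj(c,o,P):
    r=R.from_quat(o['tool_rot']).as_matrix(); M=np.array(c['mount'])
    K=np.array(c['intrinsics']); pt=(np.atleast_2d(P)-o['position'])@r
    pc=(pt-M[:3,3])@M[:3,:3]; th=np.arctan2(np.hypot(pc[:,0],pc[:,1]),pc[:,2]); n=np.hypot(pc[:,0],pc[:,1])+1e-12
    return np.c_[K[0,2]+K[0,0]*th*pc[:,0]/n,K[1,2]+K[1,1]*th*pc[:,1]/n]
def wray(c,o,uv,z):
    r=R.from_quat(o['tool_rot']).as_matrix(); M=np.array(c['mount']);K=np.array(c['intrinsics'])
    a=np.array([(uv[0]-K[0,2])/K[0,0],(uv[1]-K[1,2])/K[1,1]]);th=np.linalg.norm(a)
    d=np.r_[a/(th+1e-12)*np.sin(th),np.cos(th)]; d=r@M[:3,:3]@d; p=o['position']+r@M[:3,3]
    return p+d*(z-p[2])/d[2]
E
python3 - <<'E'
from h import *
o=obs();show(o);w=robot.camera('wrist');save(w,'w1')
print(np.round(w['mount'],3).tolist(),np.round(w['intrinsics'],1).tolist())
print(wproj(w,o,[bw(lidbar(0)),bw([-81,162,97]),bw([-81,-162,97])]))
for n in['lid_bar','cashbox','lid_hinge']:print(n,[(np.round(d['at'],4).tolist(),round(d['score'],2)) for d in robot.place_of(w,n)[:3]])
p=bw(lidbar(0));p[2]=.08;goto(p,YAW)
E
```

```text
t3.58 p [ 0.4376 -0.0591  0.2003] x [-0.133  0.991 -0.   ] y [0.991 0.133 0.   ] z [ 0. -0. -1.] q [-0.39  0.32  1.9  -0.    0.92 -0.52] F [0.3 0.7 0.1] w0.0303 g0.0
[[-0.0, -0.969, -0.247, 0.067], [1.0, -0.0, -0.0, -0.0], [0.0, -0.247, 0.969, -0.162], [0.0, 0.0, 0.0, 1.0]] [[325.2, 0.0, 280.7], [0.0, 325.2, 215.1], [0.0, 0.0, 1.0]]
[[280.95858078 211.48264847]
 [330.08583111  22.74328048]
 [318.94477803 364.68844534]]
lid_bar [([0.4319, -0.0572, 0.0883], 0.55), ([0.6443, -0.034, 0.093], 0.33)]
cashbox [([0.5618, -0.0427, -0.0013], 0.79)]
lid_hinge [([0.6435, -0.0358, 0.0938], 0.67)]
shift mm [  0.3  -0.  120.2] turn -0.1 rows>= 2.9
```

View pics/w1.png

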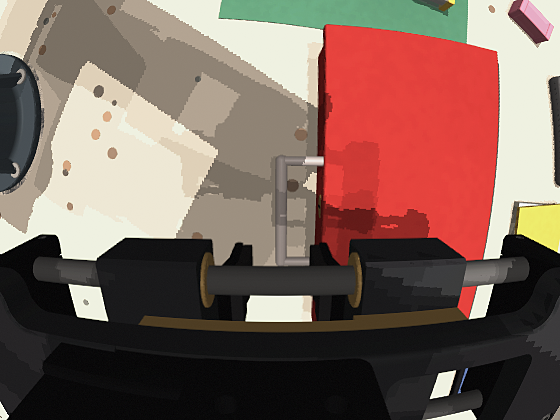

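Emit:
servo_tool(
  rows=[0.3,0,0,0.032,0,0.3,0,0,0.032,0,0.3,0,0,0.032,0,0.3,0,0,0.032,0,0.3,0,0,0,0],
)

```text
time: 4.2
position: [0.4341, -0.0579, 0.0673]
tool_rot: [0.66, 0.751, -0.002, -0.006]
ft_force: [-0.8, -1.0, -0.5]
grip_width: 0.0304
grip_force: 0.0
```

Emit:
servo_tool(
  rows=[1,0,0,0,0,1,0,0,0,0,1,0,0,0,0,1,0,0,0,0,1,0,0,0,0],
  newtons=20,
)

```text
time: 4.62
position: [0.4379, -0.0595, 0.074]
tool_rot: [0.659, 0.752, 0.0, 0.001]
ft_force: [-2.4, -1.3, 7.9]
grip_width: 0.0092
grip_force: 20.0
```

```bash
python3 - <<'E'
from h import *
show()
f=np.linspace(0,1.80,26);P=np.array([lidbar(a) for a in f]);d=np.diff(P,axis=0)
for i,v in enumerate(d): print(i,np.round(v[0],1),np.round(-v[2],1))
E
```

```text
t4.62 p [ 0.4379 -0.0595  0.074 ] x [-0.132  0.991 -0.002] y [0.991 0.132 0.002] z [ 0.002 -0.002 -1.   ] q [-0.39  0.56  2.01 -0.    0.56 -0.52] F [-2.4 -1.3  7.9] w0.0092 g20.0
0 0.1 -14.5
1 1.1 -14.4
2 2.2 -14.3
3 3.2 -14.1
4 4.2 -13.9
5 5.2 -13.5
6 6.1 -13.1
7 7.1 -12.6
8 8.0 -12.1
9 8.8 -11.5
10 9.6 -10.8
11 10.4 -10.1
12 11.1 -9.3
13 11.7 -8.5
14 12.3 -7.6
15 12.8 -6.7
16 13.3 -5.8
17 13.6 -4.8
18 14.0 -3.8
19 14.2 -2.8
20 14.4 -1.8
21 14.5 -0.8
22 14.5 0.3
23 14.4 1.3
24 14.3 2.4
```

Emit:
servo_tool(
  rows=[1,0,0,-0.0145,0,1,0,0.001,-0.0145,0,1,0,0.002,-0.0145,0,1,0,0.003,-0.014,0,1,0,0.004,-0.014,0],
  newtons=30,
)

```text
time: 5.03
position: [0.448, -0.0583, 0.1452]
tool_rot: [0.659, 0.752, 0.0, 0.001]
ft_force: [2.2, -2.2, -4.2]
grip_width: 0.0089
grip_force: 30.0
```

Emit:
servo_tool(
  rows=[1,0,0.005,-0.0135,0,1,0,0.006,-0.013,0,1,0,0.007,-0.0125,0,1,0,0.008,-0.012,0,1,0,0.009,-0.0115,0],
)

```text
time: 5.45
position: [0.4804, -0.0541, 0.2075]
tool_rot: [0.659, 0.752, -0.002, -0.0]
ft_force: [-3.9, -5.6, -1.2]
grip_width: 0.0088
grip_force: 30.0
```

```bash
python3 - <<'E'
from h import *
o=obs();show(o);p=R.from_euler('z',-YAW,degrees=True).apply(o['position']-O)*1000;print(p,lidbar(.72))
E
```

```text
t5.45 p [ 0.4804 -0.0541  0.2075] x [-0.132  0.991 -0.002] y [ 0.991  0.132 -0.003] z [-0.003 -0.003 -1.   ] q [-0.34  0.36  1.79 -0.    0.99 -0.47] F [-3.9 -5.6 -1.2] w0.0088 g30.0
[-77.88997778  -0.90977935 207.45175038] [np.float64(-75.06925958914876), 0, np.float64(223.02548469142073)]
```

Emit:
servo_tool(
  rows=[1,0,0.0095,-0.011,0,1,0,0.0105,-0.01,0,1,0,0.011,-0.0095,0,1,0,0.0115,-0.0085,0,1,0,0.0125,-0.0075,0],
)

```text
time: 5.87
position: [0.5323, -0.0474, 0.255]
tool_rot: [0.659, 0.752, -0.005, -0.002]
ft_force: [-10.4, -4.1, 12.7]
grip_width: 0.0086
grip_force: 30.0
```

Emit:
servo_tool(
  rows=[1,0,0.013,-0.0065,0,1,0,0.0135,-0.006,0,1,0,0.0135,-0.005,0,1,0,0.014,-0.004,0,1,0,0.014,-0.003,0],
)

```text
time: 6.28
position: [0.6037, -0.0377, 0.2796]
tool_rot: [0.659, 0.752, -0.001, 0.001]
ft_force: [-2.9, -2.2, 4.8]
grip_width: 0.009
grip_force: 30.0
```

Emit:
servo_tool(
  rows=[1,0,0.0145,-0.002,0,1,0,0.0145,-0.001,0,1,0,0.0145,0.0005,0,1,0,0.0145,0.0015,0,1,0,0.0145,0.0025,0],
)

```text
time: 6.7
position: [0.6761, -0.0285, 0.2776]
tool_rot: [0.659, 0.752, -0.001, 0.001]
ft_force: [-0.8, -3.1, 0.6]
grip_width: 0.0089
grip_force: 30.0
```

```bash
python3 - <<'E'
from h import *
o=obs();show(o);p=R.from_euler('z',-YAW,degrees=True).apply(o['position']-O)*1000;print(p,lidbar(1.8))
t=robot.camera('top');s=robot.camera('scene');save(s,'s2');save(t,'t2')
E
```

```text
t6.70 p [ 0.6761 -0.0285  0.2776] x [-0.13   0.991 -0.003] y [0.991 0.13  0.001] z [ 0.001 -0.003 -1.   ] q [-0.21  0.55  1.23 -0.    1.36 -0.34] F [-0.8 -3.1  0.6] w0.0089 g30.0
[119.45638052  -1.14971012 277.61335822] [np.float64(119.82453524804134), 0, np.float64(292.1065863746757)]
```

View pics/s2.png

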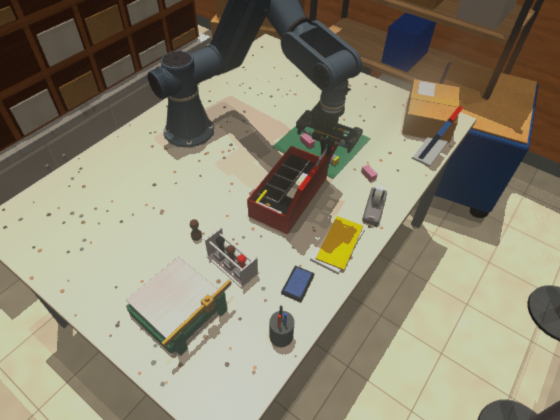

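Emit:
servo_tool(
  rows=[0.2,0,0,0,0,0.2,0,0,0,0,0.2,0,0,0,0,0.2,0,0,-0.03,0,0.2,0,0,-0.03,0],
)

```text
time: 7.22
position: [0.6733, -0.0268, 0.3336]
tool_rot: [0.659, 0.752, -0.002, -0.004]
ft_force: [1.3, 0.7, 0.5]
grip_width: 0.0317
grip_force: 0.0
```

Emit:
servo_tool(
  rows=[0.586,-0.02,-0.034,0,0,0.586,-0.02,-0.034,0,0,0.586,-0.02,-0.034,0,0,0.586,-0.02,-0.034,0,0,0.586,-0.02,-0.034,0,0],
)

```text
time: 7.63
position: [0.5179, -0.1487, 0.3356]
tool_rot: [0.659, 0.752, 0.0, -0.001]
ft_force: [-0.1, -0.6, 0.1]
grip_width: 0.0192
grip_force: 0.0
```

Emit:
servo_tool(
  rows=[0.586,0,0,0.034,0,0.586,0,0,0.034,0,0.586,0,0,0.034,0,0.586,0,0,0.034,0,0.586,0,0,0,0],
)

```text
time: 8.05
position: [0.515, -0.1463, 0.194]
tool_rot: [0.66, 0.752, -0.002, -0.007]
ft_force: [-0.5, 1.7, -0.4]
grip_width: 0.018
grip_force: 0.0
```

```bash
python3 - <<'E'
from h import *
o=obs();show(o);w=robot.camera('wrist');save(w,'w2')
print(wproj(w,o,[bw(staybar(0)),bw([40,-146,85]),bw([-7.5,-146,85]),bw([-38.5,-62,55]),bw([-81.5,159,95]),bw([-81.5,-159,95])]))
for n in['stay_bar','stay_pivot','clip','lid_hinge','cashbox']:print(n,[(np.round(d['at'],4).tolist(),round(d['score'],2)) for d in robot.place_of(w,n)[:3]])
print([bw(v) for v in (staybar(0),[40,-146,85],[-7.5,-146,85])])
E
```

```text
t8.05 p [ 0.515  -0.1463  0.194 ] x [-0.13   0.991  0.009] y [ 0.991  0.13  -0.012] z [-0.013  0.007 -1.   ] q [-0.49  0.45  1.68  0.    1.03 -0.62] F [-0.5  1.7 -0.4] w0.0180 g0.0
[[289.06066257 218.36585317]
 [385.26409659 265.36087809]
 [335.4641132  266.44797238]
 [301.20744558 169.66177544]
 [252.62766264 -67.31758704]
 [253.28440921 284.17701119]]
stay_bar [([0.5212, -0.1462, 0.0817], 0.78)]
stay_pivot []
clip [([0.5691, -0.19, 0.0878], 0.7)]
lid_hinge [([0.6379, -0.033, 0.0937], 0.59)]
cashbox [([0.5632, -0.0468, 0.0019], 0.98)]
[array([ 0.5211109 , -0.14966224,  0.085     ]), array([ 0.61621462, -0.1825299 ,  0.085     ]), array([ 0.56912099, -0.1887299 ,  0.085     ])]
```

View pics/w2.png

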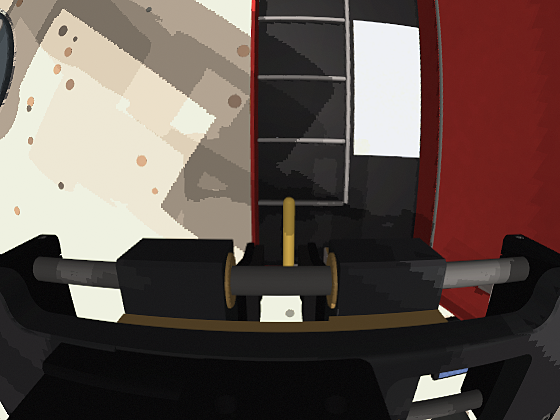

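```bash
python3 - <<'E'
from h import *
o=obs();w=robot.camera('wrist');robot.camera('wrist');o=obs();show(o)
print(wproj(w,o,[bw(staybar(0)),bw(staybar(0,-86))]))
h=cv2.cvtColor(w['pixels'],cv2.COLOR_RGB2HSV);m=(h[...,0]>15)&(h[...,0]<32)&(h[...,1]>150)
m[:190]=0;m[236:]=0;m[:,:260]=0;m[:,320:]=0;ys,xs=np.nonzero(m);print(xs.min(),xs.max(),xs.mean(),ys.min())
p=bw(staybar(0));p[2]=.070;goto(p,YAW)
E
```

```text
t8.45 p [ 0.5215 -0.1493  0.2016] x [-0.131  0.991 -0.002] y [0.991 0.131 0.003] z [ 0.003 -0.002 -1.   ] q [-0.48  0.44  1.67  0.    1.03 -0.62] F [-0.8 -1.   0.6] w0.0183 g0.0
[[280.09548232 210.50128149]
 [280.09434879 193.73404794]]
273 285 279.0 190
shift mm [ -0.   -0.9 131.6] turn 0.0 rows>= 3.2
```

Emit:
servo_tool(
  rows=[0.586,0,-0.001,0.03,0,0.586,0,0,0.03,0,0.586,0,0,0.015,0,0.586,0,0,0,0,0.586,0,0,0,0],
)

```text
time: 8.87
position: [0.5196, -0.1491, 0.1249]
tool_rot: [0.659, 0.752, -0.0, -0.0]
ft_force: [-0.8, -0.0, 0.3]
grip_width: 0.018
grip_force: 0.0
```

Emit:
servo_tool(
  rows=[0.586,0,0,0.015,0,0.586,0,0,0.015,0,0.586,0,0,0.012,0,0.586,0,0,0.012,0,0.586,0,0,0,0],
)

```text
time: 9.28
position: [0.5198, -0.1493, 0.0708]
tool_rot: [0.659, 0.752, 0.0, 0.0]
ft_force: [-0.5, -0.6, -0.1]
grip_width: 0.0183
grip_force: 0.0
```

Emit:
servo_tool(
  rows=[1,0,0,0,0,1,0,0,0,0,1,0,0,0,0,1,0,0,0,0,1,0,0,0,0],
  newtons=25,
)

```text
time: 9.7
position: [0.521, -0.1497, 0.072]
tool_rot: [0.659, 0.752, 0.001, 0.002]
ft_force: [2.1, 1.4, 5.8]
grip_width: 0.0088
grip_force: 25.0
```

```bash
python3 - <<'E'
from h import *
show()
f=np.linspace(0,.9,9);P=np.array([staybar(a) for a in f]);d=np.diff(P,axis=0)
for i,v in enumerate(d): print(round(f[i+1],2),np.round(v[0],1),np.round(-v[2],1))
E
```

```text
t9.70 p [ 0.521  -0.1497  0.072 ] x [-0.131  0.991 -0.002] y [0.991 0.131 0.003] z [ 0.004 -0.002 -1.   ] q [-0.49  0.64  1.77  0.    0.73 -0.62] F [2.1 1.4 5.8] w0.0088 g25.0
0.11 0.6 -10.1
0.22 1.7 -10.0
0.34 2.8 -9.7
0.45 3.9 -9.3
0.56 4.9 -8.9
0.68 5.9 -8.2
0.79 6.8 -7.5
0.9 7.6 -6.7
```

Emit:
servo_tool(
  rows=[1,0,0,-0.005,0,1,0,0.0005,-0.005,0,1,0,0.001,-0.005,0,1,0,0.001,-0.005,0,1,0,0.0025,-0.0095,0],
)

```text
time: 10.12
position: [0.5249, -0.1491, 0.1002]
tool_rot: [0.659, 0.752, -0.0, 0.001]
ft_force: [4.4, -1.7, -3.2]
grip_width: 0.0089
grip_force: 25.0
```

Emit:
servo_tool(
  rows=[1,0,0.004,-0.0095,0,1,0,0.0,0.0,0,1,0,0,0,0,1,0,0,0,0,1,0,0,0,0],
)

```text
time: 10.53
position: [0.5282, -0.1485, 0.1096]
tool_rot: [0.659, 0.752, -0.0, 0.0]
ft_force: [1.0, -4.2, -1.4]
grip_width: 0.0086
grip_force: 25.0
```

Emit:
servo_tool(
  rows=[0.5,0,0,0,0,0.5,0,0,0,0,0.5,0,0,0,0,0.5,0,0,0,0,0.5,0,0,0,0],
)

```text
time: 10.95
position: [0.5278, -0.1472, 0.1094]
tool_rot: [0.659, 0.752, -0.0, -0.001]
ft_force: [-0.7, -0.2, 0.3]
grip_width: 0.0211
grip_force: 0.0
```

Emit:
servo_tool(
  rows=[0.5,0,0,-0.03,0,0.5,0,0,-0.03,0,0.5,0,0,-0.03,0,0.5,0,0,0,0,0.5,0,0,0,0],
)

```text
time: 11.37
position: [0.5293, -0.1481, 0.2014]
tool_rot: [0.659, 0.752, 0.001, 0.002]
ft_force: [-0.2, 0.7, -0.2]
grip_width: 0.0214
grip_force: 0.0
```

```bash
python3 - <<'E'
from h import *
robot.camera('wrist');o=obs();show(o);w=robot.camera('wrist');save(w,'w3')
for a in (0,.3,.45): print(a,wproj(w,o,[bw(staybar(a)),bw(staybar(a,-86))]).round(0).tolist())
h=cv2.cvtColor(w['pixels'],cv2.COLOR_RGB2HSV);m=(h[...,0]>15)&(h[...,0]<32)&(h[...,1]>150)
m[:150]=0;m[236:]=0;m[:,:240]=0;m[:,340:]=0;ys,xs=np.nonzero(m);print(xs.min(),xs.max(),xs.mean(),ys.min())
p=bw(staybar(.3,-118));p[2]=.18;goto(p,YAW+90)
E
```

```text
t11.42 p [ 0.5281 -0.1476  0.1999] x [-0.131  0.991  0.   ] y [0.991 0.131 0.   ] z [ 0.  0. -1.] q [-0.48  0.45  1.65  0.    1.04 -0.61] F [-0.4  0.9 -0.2] w0.0217 g0.0
0 [[273.0, 212.0], [273.0, 195.0]]
0.3 [[277.0, 220.0], [277.0, 202.0]]
0.45 [[283.0, 224.0], [283.0, 205.0]]
270 282 276.0186721991701 198
shift mm [-18.5  -2.6  18.9] turn -90.0 rows>= 12.6
```

Emit:
servo_tool(
  rows=[-1,0,0,0,-7,-1,0,0,0,-7,-1,0,0,0,-7,-1,0,0,0,-7,-1,0,0,0,-7],
)

```text
time: 11.88
position: [0.527, -0.1472, 0.1976]
tool_rot: [0.4, 0.917, 0.0, -0.002]
ft_force: [-0.4, -0.3, -0.3]
grip_width: 0.047
grip_force: 0.0
```

Emit:
servo_tool(
  rows=[-1,0,0,0,-7,-1,0,0,0,-7,-1,0,0,0,-7,-1,0,0,0,-7,-1,0,0,0,-7],
)

```text
time: 12.3
position: [0.527, -0.1472, 0.1975]
tool_rot: [0.106, 0.994, 0.001, -0.002]
ft_force: [-0.1, 0.3, 0.7]
grip_width: 0.0803
grip_force: 0.0
```

Emit:
servo_tool(
  rows=[-1,0,0,0,-7,-1,0,0,0,-7,-1,0,0,0,-6,-1,0,0,0,0,-1,0,0,0,0],
)

```text
time: 12.72
position: [0.5274, -0.1474, 0.1981]
tool_rot: [-0.064, 0.998, 0.001, -0.001]
ft_force: [0.8, -0.1, 0.5]
grip_width: 0.087
grip_force: 0.0
```

```bash
python3 - <<'E'
from h import *
o=obs();show(o);w=robot.camera('wrist');save(w,'w4')
print(wproj(w,o,[bw(staybar(.3,-86)),bw(staybar(.3,-146)),bw([-80,-157.5,95]),bw([-80,157.5,95]),bw([-38.5,-33,63]),bw([-38.5,25,63]),bw([-38.5,-91,63])]).round(0).tolist())
p=bw(staybar(.28,-117));p[2]=.1;goto(p,YAW+90)
E
```

```text
t12.72 p [ 0.5274 -0.1474  0.1981] x [-0.992 -0.128  0.003] y [-0.128  0.992  0.002] z [-0.003  0.002 -1.   ] q [-0.48  0.46  1.65  0.    1.04 -2.18] F [ 0.8 -0.1  0.5] w0.0870 g0.0
[[298.0, 217.0], [223.0, 218.0], [211.0, 173.0], [531.0, 180.0], [351.0, 212.0], [407.0, 212.0], [290.0, 212.0]]
shift mm [  3.  -17.4  98.4] turn -0.1 rows>= 2.4
```

View pics/w4.png

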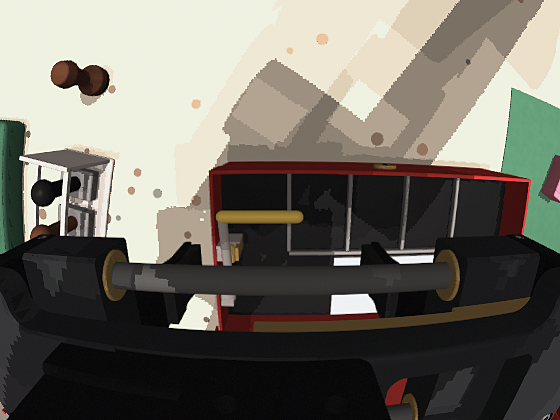

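Emit:
servo_tool(
  rows=[-1,0.003,-0.0085,0.025,0,-1,0,-0.0085,0.025,0,-1,0,0,0.02,0,-1,0,0,0.01,0,-1,0,0,0,0],
)

```text
time: 13.18
position: [0.5257, -0.1642, 0.117]
tool_rot: [-0.065, 0.998, 0.002, -0.003]
ft_force: [-0.2, 0.3, -0.3]
grip_width: 0.087
grip_force: 0.0
```

Emit:
servo_tool(
  rows=[-1,0,0,0.01,0,-1,0,0,0.008,0,-1,0,0,0,0,-1,0,0,0,0,-1,0,0,0,0],
)

```text
time: 13.6
position: [0.5281, -0.1652, 0.1022]
tool_rot: [-0.066, 0.998, -0.0, 0.0]
ft_force: [-0.5, -0.6, 0.7]
grip_width: 0.0872
grip_force: 0.0
```

Emit:
servo_tool(
  rows=[1,0,0,0,0,1,0,0,0,0,1,0,0,0,0,1,0,0,0,0,1,0,0,0,0],
  newtons=8,
)

```text
time: 14.02
position: [0.5276, -0.1648, 0.1018]
tool_rot: [-0.065, 0.998, 0.0, 0.0]
ft_force: [0.5, 0.3, 1.0]
grip_width: 0.0687
grip_force: 8.0
```

```bash
python3 - <<'E'
from h import *
o=obs();show(o);p=R.from_euler('z',-YAW,degrees=True).apply(o['position']-O)*1000;print(p,staybar(.28))
f=np.linspace(.28,1.85,16);P=np.array([staybar(a) for a in f]);d=np.diff(P,axis=0)
for i,v in enumerate(d): print(round(f[i+1],2),np.round(-v[0],1),np.round(-v[2],1))
E
```

```text
t14.02 p [ 0.5276 -0.1648  0.1018] x [-0.991 -0.13  -0.   ] y [-0.13   0.991  0.001] z [ 0.     0.001 -1.   ] q [-0.51  0.6   1.72  0.    0.82 -2.21] F [0.5 0.3 1. ] w0.0687 g8.0
[ -45.52080798 -116.81706039  101.76903836] [np.float64(-46.494989447969374), -101, np.float64(109.87200837077023)]
0.38 -3.1 -8.9
0.49 -4.0 -8.5
0.59 -4.9 -8.1
0.7 -5.7 -7.5
0.8 -6.4 -6.9
0.91 -7.1 -6.2
1.01 -7.7 -5.4
1.12 -8.2 -4.6
1.22 -8.7 -3.7
1.33 -9.0 -2.8
1.43 -9.2 -1.8
1.54 -9.4 -0.8
1.64 -9.4 0.2
1.75 -9.3 1.1
1.85 -9.2 2.1
```

Emit:
servo_tool(
  rows=[1,-0.003,0,-0.009,0,1,-0.004,0,-0.0085,0,1,-0.005,0,-0.008,0,1,-0.0055,0,-0.0075,0,1,-0.0065,0,-0.007,0],
  newtons=15,
)

```text
time: 14.43
position: [0.552, -0.1616, 0.1426]
tool_rot: [-0.066, 0.998, 0.0, 0.0]
ft_force: [2.5, 1.9, -3.7]
grip_width: 0.0682
grip_force: 15.0
```

Emit:
servo_tool(
  rows=[1,-0.007,0,-0.006,0,1,-0.0075,0,-0.0055,0,1,-0.008,0,-0.0045,0,1,-0.0085,0,-0.0035,0,1,-0.009,0,-0.003,0],
)

```text
time: 14.85
position: [0.5914, -0.1566, 0.1645]
tool_rot: [-0.066, 0.998, 0.0, -0.001]
ft_force: [-0.4, 1.3, -3.0]
grip_width: 0.0678
grip_force: 15.0
```

Emit:
servo_tool(
  rows=[1,-0.009,0,-0.002,0,1,-0.0095,0,-0.001,0,1,-0.0095,0,0,0,1,-0.0095,0,0.001,0,1,-0.006,0,0.001,0],
)

```text
time: 15.27
position: [0.6354, -0.1509, 0.1647]
tool_rot: [-0.066, 0.998, 0.0, 0.0]
ft_force: [-0.7, 1.4, -1.1]
grip_width: 0.0678
grip_force: 15.0
```

Emit:
servo_tool(
  rows=[1,0,0,0,0,1,0,0,0,0,1,0,0,0,0,1,0,0,0,0,1,0,0,0,0],
)

```text
time: 15.68
position: [0.6337, -0.1512, 0.1652]
tool_rot: [-0.065, 0.998, 0.0, -0.0]
ft_force: [-1.1, 1.9, -0.6]
grip_width: 0.0684
grip_force: 15.0
```

```bash
python3 - <<'E'
from h import *
o=obs();show(o);p=R.from_euler('z',-YAW,degrees=True).apply(o['position']-O)*1000;print(p,staybar(1.8))
E
```

```text
t15.68 p [ 0.6337 -0.1512  0.1652] x [-0.991 -0.131  0.   ] y [-0.131  0.991  0.   ] z [-0.  0. -1.] q [-0.41  0.63  1.42 -0.    1.1  -2.11] F [-1.1  1.9 -0.6] w0.0684 g15.0
[  61.4719133  -117.20933993  165.18803107] [np.float64(60.44818852237784), -101, np.float64(172.64628677903755)]
```

Emit:
servo_tool(
  rows=[-1,0,0,0,0,-1,0,0,0,0,-1,0,0,0,0,-1,0,0,-0.03,0,-1,0,0,-0.04,0],
)

```text
time: 16.1
position: [0.6318, -0.1506, 0.2319]
tool_rot: [-0.065, 0.998, 0.002, -0.004]
ft_force: [0.7, 0.5, 0.1]
grip_width: 0.0861
grip_force: 0.0
```

Emit:
servo_tool(
  rows=[0.3,0.02,0,-0.04,0,0.3,0.02,0,-0.04,0,0.3,0.02,0,-0.03,0,0.3,0,0,0,7,0.3,0,0,0,7],
)

```text
time: 16.52
position: [0.578, -0.1599, 0.3439]
tool_rot: [0.06, 0.998, -0.002, 0.004]
ft_force: [-0.4, 0.1, -0.3]
grip_width: 0.0616
grip_force: 0.0
```

Emit:
servo_tool(
  rows=[0.3,0,0,0,7,0.3,0,0,0,7,0.3,0,0,0,7,0.3,0,0,0,7,0.3,0,0,0,7],
)

```text
time: 16.93
position: [0.5776, -0.1592, 0.3402]
tool_rot: [0.357, 0.934, -0.0, 0.001]
ft_force: [-0.1, -0.4, 0.1]
grip_width: 0.0326
grip_force: 0.0
```

Emit:
servo_tool(
  rows=[0.3,0,0,0,7,0.3,0,0,0,7,0.3,0,0,0,7,0.3,0,0,0,7,0.3,0,0,0,7],
)

```text
time: 17.35
position: [0.5776, -0.1591, 0.3402]
tool_rot: [0.621, 0.783, -0.0, 0.001]
ft_force: [0.1, -0.1, -0.3]
grip_width: 0.0304
grip_force: 0.0
```

```bash
python3 - <<'E'
from h import *
robot.camera('wrist');o=obs();show(o);w=robot.camera('wrist');save(w,'w5')
print(wproj(w,o,[bw(lidbar(1.833)),bw(staybar(1.885)),bw(staybar(.3))]).round(0).tolist())
for n in['stay_bar','lid_bar']:print(n,[(np.round(d['at'],4).tolist(),round(d['score'],2)) for d in robot.place_of(w,n)[:3]])
print(bw(lidbar(1.833)),bw(staybar(1.885)))
p=bw(lidbar(1.833));p[2]=.34;goto(p,YAW)
E
```

```text
t17.40 p [ 0.5777 -0.1591  0.3401] x [-0.224  0.975 -0.001] y [0.975 0.224 0.001] z [ 0.001 -0.001 -1.   ] q [-0.45  0.38  1.35 -0.    1.41 -0.68] F [ 0.6  0.2 -0.1] w0.0305 g0.0
[[466.0, 89.0], [342.0, 189.0], [240.0, 172.0]]
stay_bar [([0.6379, -0.1313, 0.169], 0.84), ([0.5625, -0.0469, 0.0025], 0.33)]
lid_bar [([0.6782, -0.0258, 0.2879], 0.97)]
[ 0.68272562 -0.02651373  0.2906853 ] [ 0.63791831 -0.13428425  0.17059385]
shift mm [ 1.037e+02  1.335e+02 -1.000e-01] turn 6.2 rows>= 4.1
```

View pics/w5.png

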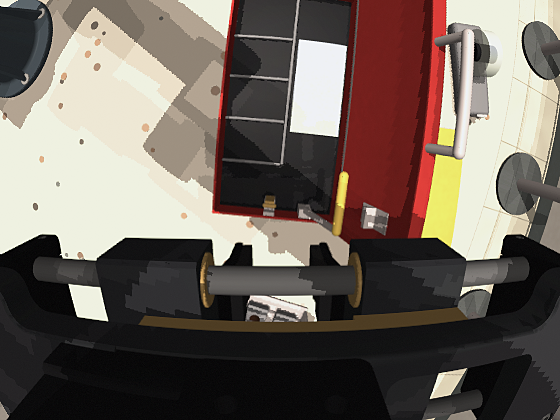

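Emit:
servo_tool(
  rows=[0.3,0.0207,0.0267,0,0,0.3,0.0207,0.0267,0,0,0.3,0.0207,0.0267,0,0,0.3,0.0207,0.0267,0,0,0.3,0.0207,0.0267,0,0],
)

```text
time: 17.97
position: [0.6839, -0.0257, 0.3399]
tool_rot: [0.618, 0.786, -0.0, 0.0]
ft_force: [0.5, 0.1, -0.0]
grip_width: 0.0298
grip_force: 0.0
```

Emit:
servo_tool(
  rows=[0.3,0,0,0,6.2,0.3,0,0,0.015,0,0.3,0,0,0.015,0,0.3,0,0,0,0,0.3,0,0,0,0],
)

```text
time: 18.38
position: [0.6826, -0.0267, 0.3088]
tool_rot: [0.66, 0.751, -0.001, -0.001]
ft_force: [0.1, -0.1, 0.4]
grip_width: 0.0307
grip_force: 0.0
```

```bash
python3 - <<'E'
from h import *
o=obs();show(o);w=robot.camera('wrist')
print(wproj(w,o,[bw(lidbar(1.833))]).round(0).tolist())
m=robot.outline_of(w,'lid_bar');print([ (round(d['score'],2),) for d in m])
g=cv2.cvtColor(w['pixels'],cv2.COLOR_RGB2HSV)
r=w['pixels'][185].astype(int); print([ (i,r[i].tolist()) for i in range(255,310,3)])
p=bw(lidbar(1.833));p[2]=.274;goto(p,YAW)
E
```

```text
t18.38 p [ 0.6826 -0.0267  0.3088] x [-0.129  0.992  0.001] y [ 0.992  0.129 -0.002] z [-0.002  0.    -1.   ] q [-0.2   0.54  1.16 -0.    1.44 -0.33] F [ 0.1 -0.1  0.4] w0.0307 g0.0
[[282.0, 249.0]]
[(0.87,), (0.19,)]
[(255, [106, 28, 25]), (258, [80, 21, 19]), (261, [198, 55, 51]), (264, [195, 54, 49]), (267, [196, 55, 51]), (270, [181, 49, 45]), (273, [140, 132, 126]), (276, [213, 196, 187]), (279, [229, 218, 208]), (282, [236, 226, 220]), (285, [216, 198, 189]), (288, [171, 159, 152]), (291, [156, 143, 127]), (294, [157, 145, 129]), (297, [155, 143, 127]), (300, [155, 142, 127]), (303, [157, 144, 128]), (306, [156, 144, 128]), (309, [157, 144, 129])]
shift mm [ 0.7 -0.8 36.7] turn -0.1 rows>= 0.9
```

Emit:
servo_tool(
  rows=[0.3,0,0,0.018,0,0.3,0,0,0.018,0,0.3,0,0,0,0,1,0,0,0,0,1,0,0,0,0],
  newtons=30,
)

```text
time: 18.9
position: [0.6839, -0.0271, 0.2754]
tool_rot: [0.661, 0.751, 0.001, 0.001]
ft_force: [0.6, -0.4, 0.1]
grip_width: 0.0235
grip_force: 0.0
```

Emit:
servo_tool(
  rows=[1,0,0,0,0,1,0,0,0,0,1,0,0,0,0],
)

```text
time: 19.15
position: [0.683, -0.027, 0.2753]
tool_rot: [0.661, 0.751, -0.0, 0.001]
ft_force: [-2.8, -0.1, 4.0]
grip_width: 0.0089
grip_force: 30.0
```

```bash
python3 - <<'E'
from h import *
o=obs();show(o)
f=np.r_[np.linspace(1.833,1.30,11)];P=np.array([lidbar(a) for a in f]);d=np.diff(P,axis=0)
for i,v in enumerate(d): print(round(f[i+1],2),np.round(v[0],1),np.round(-v[2],1))
E
```

```text
t19.15 p [ 0.683  -0.027   0.2753] x [-0.127  0.992 -0.001] y [0.992 0.127 0.001] z [ 0.001 -0.001 -1.   ] q [-0.2   0.56  1.21 -0.    1.37 -0.33] F [-2.8 -0.1  4. ] w0.0089 g30.0
1.78 -10.5 -2.2
1.73 -10.6 -1.6
1.67 -10.7 -1.1
1.62 -10.7 -0.5
1.57 -10.7 0.1
1.51 -10.7 0.7
1.46 -10.6 1.2
1.41 -10.6 1.8
1.35 -10.5 2.3
1.3 -10.3 2.9
```

Emit:
servo_tool(
  rows=[1,0,-0.0105,-0.002,0,1,0,-0.0105,-0.0015,0,1,0,-0.0105,-0.001,0,1,0,-0.0105,-0.0005,0,1,0,-0.0105,0,0],
)

```text
time: 19.57
position: [0.6329, -0.0333, 0.2806]
tool_rot: [0.661, 0.751, 0.002, 0.003]
ft_force: [1.6, 0.5, 0.0]
grip_width: 0.009
grip_force: 30.0
```

Emit:
servo_tool(
  rows=[1,0,-0.008,0.0005,0,1,0,-0.008,0.001,0,1,0,-0.008,0.001,0,1,0,-0.008,0.0015,0,1,0,-0.007,0.0015,0],
)

```text
time: 19.98
position: [0.5925, -0.0385, 0.2745]
tool_rot: [0.661, 0.751, 0.001, 0.001]
ft_force: [0.1, 1.1, 5.5]
grip_width: 0.0091
grip_force: 30.0
```

Emit:
servo_tool(
  rows=[1,0,-0.006,0.001,0,1,0,-0.005,0.001,0,1,0,-0.004,0.001,0,1,0,0,0,0,1,0,0,0,0],
)

```text
time: 20.4
position: [0.5771, -0.0404, 0.2701]
tool_rot: [0.661, 0.751, -0.0, -0.0]
ft_force: [-0.5, -0.7, 3.4]
grip_width: 0.0088
grip_force: 30.0
```

```bash
python3 - <<'E'
from h import *
o=obs();show(o);p=R.from_euler('z',-YAW,degrees=True).apply(o['position']-O)*1000;print(p,lidbar(1.3),lidbar(1.32))
E
```

```text
t20.40 p [ 0.5771 -0.0404  0.2701] x [-0.127  0.992  0.   ] y [ 0.992  0.127 -0.001] z [-0.001  0.    -1.   ] q [-0.26  0.41  1.49 -0.    1.23 -0.39] F [-0.5 -0.7  3.4] w0.0088 g30.0
[1.97675087e+01 4.89810280e-02 2.70052172e+02] [np.float64(20.451386333954787), 0, np.float64(287.0702022971082)] [np.float64(24.304443617163454), 0, np.float64(288.22268241385706)]
```

Emit:
servo_tool(
  rows=[0.3,0,0,0,0,0.3,0,0,0,0,0.3,0,0,0,0,0.3,0,0,-0.035,0,0.3,0,0,-0.035,0],
)

```text
time: 20.82
position: [0.5756, -0.0398, 0.338]
tool_rot: [0.661, 0.751, -0.002, -0.004]
ft_force: [1.1, -0.4, 0.2]
grip_width: 0.0287
grip_force: 0.0
```

Emit:
servo_tool(
  rows=[0.3,0.01,-0.035,0,0,0.3,0.01,-0.035,0,0,0.3,0.01,-0.035,0,0,0.3,0,0,0,0,0.3,0,0,0,0],
)

```text
time: 21.23
position: [0.4674, -0.0232, 0.34]
tool_rot: [0.661, 0.751, -0.0, -0.001]
ft_force: [0.0, -0.3, 0.6]
grip_width: 0.0305
grip_force: 0.0
```

```bash
cat >> h.py <<'E'
COL={'b':(100,125),'d':(22,34),'c':(50,70)}
def pl(c,n,k=4): return [(np.round(d['at'],4).tolist(),round(d['score'],2)) for d in robot.place_of(c,n)[:k]]
E
python3 - <<'E'
from h import *
show();t=robot.camera('top');w=robot.camera('wrist');o=obs();save(w,'w6')
for n in('tube_a_c','tube_b_c','tube_c_c','tube_d_c'):print(n,pl(t,n),pl(w,n))
print('lid_bar',pl(w,'lid_bar'),bw(lidbar(1.3)),'stay',pl(w,'stay_bar'),bw(staybar(1.71)))
print(wproj(w,o,[bw(lidbar(1.3)),bw(staybar(1.71))]))
E
```

```text
t21.23 p [ 0.4674 -0.0232  0.34  ] x [-0.127  0.992  0.   ] y [ 0.992  0.127 -0.001] z [-0.001  0.    -1.   ] q [-0.29  0.18  1.64 -0.    1.32 -0.42] F [ 0.  -0.3  0.6] w0.0305 g0.0
tube_a_c [] []
tube_b_c [([0.5518, 0.3468, 0.0146], 0.57)] []
tube_c_c [([0.4547, 0.3431, 0.0152], 0.83), ([0.4433, 0.249, 0.0176], 0.7), ([0.5772, 0.2135, 0.0141], 0.49)] [([0.4434, 0.2446, 0.0154], 0.62)]
tube_d_c [([0.74, 0.2313, 0.0211], 0.72), ([0.5766, 0.2189, 0.0141], 0.69)] [([0.5721, 0.2171, 0.0166], 0.64), ([0.7416, 0.2399, 0.016], 0.64)]
lid_bar [] [ 0.57777642 -0.04033056  0.2870702 ] stay [] [ 0.62272201 -0.13628488  0.17412941]
[[417.18506017 267.49613436]
 [393.90902721 306.07209674]]
```

View pics/w6.png

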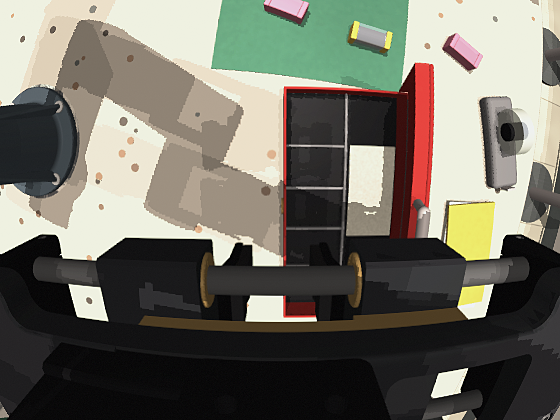

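Emit:
servo_tool(
  rows=[-0.2,0,0,0,-7,-0.2,0,0,0,-7,-0.2,0,0,0,-7,-0.2,0,0,0,-7,-0.2,0,0,0,-7],
)

```text
time: 22.25
position: [0.4695, -0.0239, 0.3402]
tool_rot: [0.401, 0.916, 0.0, -0.0]
ft_force: [-0.8, -0.2, 0.7]
grip_width: 0.0504
grip_force: 0.0
```

Emit:
servo_tool(
  rows=[-0.2,0,0,0,-7,-0.2,0,0,0,-7,-0.2,0,0,0,-7,-0.2,0,0,0,-7,-0.2,0,0,0,-7],
)

```text
time: 22.67
position: [0.4695, -0.0239, 0.3402]
tool_rot: [0.107, 0.994, 0.0, -0.0]
ft_force: [-0.5, 0.6, 0.6]
grip_width: 0.0523
grip_force: 0.0
```

Emit:
servo_tool(
  rows=[-0.2,0,0,0,-7,-0.2,0,0,0,-7,-0.2,0,0,0,-6.5,-0.2,0,0,0,0,-0.2,0,0,0,0],
)

```text
time: 23.08
position: [0.4695, -0.0239, 0.3402]
tool_rot: [-0.067, 0.998, 0.0, 0.0]
ft_force: [-0.2, 0.8, 1.3]
grip_width: 0.0523
grip_force: 0.0
```

```bash
python3 - <<'E'
from h import *
show();goto([.60,.28,.26],YAW+90)
E
```

```text
t23.08 p [ 0.4695 -0.0239  0.3402] x [-0.991 -0.133 -0.   ] y [-0.133  0.991  0.   ] z [ 0.  0. -1.] q [-0.29  0.18  1.64  0.    1.32 -1.99] F [-0.2  0.8  1.3] w0.0523 g0.0
shift mm [-169.8  283.8   80.2] turn 0.1 rows>= 8.2
```

Emit:
servo_tool(
  rows=[-0.2,0,0.04,0,0,-0.2,0,0.04,0,0,-0.2,0,0.04,0,0,-0.2,0,0.04,0,0,-0.2,0,0.04,0,0],
)

```text
time: 23.5
position: [0.4418, 0.1758, 0.3404]
tool_rot: [-0.066, 0.998, 0.0, 0.0]
ft_force: [0.2, -0.3, -0.5]
grip_width: 0.0521
grip_force: 0.0
```

Emit:
servo_tool(
  rows=[-0.2,-0.034,0.017,0.016,0,-0.2,-0.034,0.017,0.016,0,-0.2,-0.034,0.017,0.016,0,-0.2,-0.034,0.017,0.016,0,-0.2,-0.034,0.017,0.016,0],
)

```text
time: 23.92
position: [0.6003, 0.283, 0.2592]
tool_rot: [-0.067, 0.998, -0.0, 0.0]
ft_force: [0.7, 0.1, 1.1]
grip_width: 0.0523
grip_force: 0.0
```

Emit:
servo_tool(
  rows=[-0.2,0,0,0,0,-0.2,0,0,0,0],
)

```text
time: 24.08
position: [0.5991, 0.2821, 0.2564]
tool_rot: [-0.068, 0.998, -0.001, -0.003]
ft_force: [-1.3, 0.6, 0.2]
grip_width: 0.0523
grip_force: 0.0
```

```bash
cat >> h.py <<'E'
def tube(w,o,near,rad=.08,z=.03):
    """masks pixels of tube (non-mat, non-pink) near a world point and gives centre/yaw from top-face rectangle"""
    im=w['pixels'];h=cv2.cvtColor(im,cv2.COLOR_RGB2HSV)
    u=wproj(w,o,[near])[0];r=65
    x0,x1,y0,y1=[int(v) for v in(max(u[0]-r,0),min(u[0]+r,560),max(u[1]-r,0),min(u[1]+r,240))]
    return x0,x1,y0,y1
E
python3 - <<'E'
from h import *
o=obs();show(o);w=robot.camera('wrist');save(w,'w7')
for n in('tube_a_c','tube_b_c','tube_c_c','tube_d_c'):print(n,[(p,s,wproj(w,o,[p])[0].round().tolist()) for p,s in pl(w,n)])
E
```

```text
t24.08 p [0.5991 0.2821 0.2564] x [-0.991 -0.135  0.006] y [-0.135  0.991 -0.001] z [-0.006 -0.002 -1.   ] q [ 0.27  0.55  1.29 -0.    1.31 -1.43] F [-1.3  0.6  0.2] w0.0523 g0.0
tube_a_c []
tube_b_c [([0.5479, 0.3443, 0.0202], 0.84, [337.0, 156.0])]
tube_c_c [([0.4473, 0.346, 0.016], 0.72, [349.0, 78.0]), ([0.4444, 0.2462, 0.0166], 0.66, [269.0, 63.0])]
tube_d_c [([0.74, 0.2395, 0.0177], 0.78, [237.0, 286.0])]
```

View pics/w7.png

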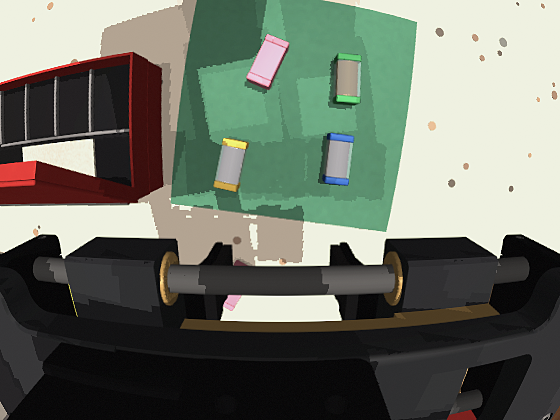

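```bash
cat >> h.py <<'E'
def caps(w,o,k,near,r=45,z=.03,verbose=False):
    h=cv2.cvtColor(w['pixels'],cv2.COLOR_RGB2HSV);lo,hi=COL[k]
    m=((h[...,0]>=lo)&(h[...,0]<=hi)&(h[...,1]>(150 if k!='c' else 175))&(h[...,2]>90)).astype(np.uint8)
    u=wproj(w,o,[near])[0]; q=np.zeros_like(m);cv2.circle(q,(int(u[0]),int(u[1])),r,1,-1);m&=q
    n,l,st,ce=cv2.connectedComponentsWithStats(m);i=1+np.argsort(-st[1:,4])[:2]
    if verbose: print(st[i],ce[i].round(1).tolist())
    W=[wray(w,o,ce[j],z) for j in i]; c=(W[0]+W[1])/2; d=W[0]-W[1]
    yaw=np.degrees(np.arctan2(d[1],d[0]));yaw=(yaw+90)%180-90
    print(k,'centre',c.round(4),'len',round(np.linalg.norm(d),4),'yaw',round(yaw,1)); return c,yaw
E
python3 - <<'E'
from h import *
robot.camera('top');o=obs();w=robot.camera('wrist')
for k,n in(('b',[.55,.345,.02]),('d',[.577,.217,.02]),('c',[.45,.345,.02])):
    c,y=caps(w,o,k,n,verbose=True); c[2]=.15;goto(c,y+90,o)
E
```

```text
[[330 132  24   9 153]
 [325 175  24   9 147]] [[341.1, 136.1], [336.0, 178.9]]
b centre [0.5505 0.3453 0.03  ] len 0.0531 yaw 2.2
shift mm [ 39.4  70.1 112.2] turn 5.6 rows>= 3.3
[[235 145   9   2  10]
 [231 138   8   2   8]] [[239.0, 145.5], [234.5, 138.5]]
d centre [0.5486 0.2201 0.03  ] len 0.0102 yaw 39.7
shift mm [ 58.2 -53.6 112.1] turn -31.9 rows>= 4.5
[] []Traceback (most recent call last):
  File "<stdin>", line 4, in <module>
  File "h.py", line 53, in caps
    W=[wray(w,o,ce[j],z) for j in i]; c=(W[0]+W[1])/2; d=W[0]-W[1]
                                         ~^^^
IndexError: list index out of range
```

Emit:
servo_tool(
  rows=[-0.2,0.013,0.0234,0.02,0,-0.2,0.013,0.0234,0.02,0,-0.2,0.0134,0.0234,0.02,0,-0.2,0,0,0.03,5.6,-0.2,0,0,0.03,0],
)

```text
time: 24.85
position: [0.5499, 0.3473, 0.1416]
tool_rot: [-0.019, 1.0, 0.001, 0.002]
ft_force: [0.5, 0.2, 0.2]
grip_width: 0.0521
grip_force: 0.0
```

Emit:
servo_tool(
  rows=[-0.2,0,0,0.03,0,-0.2,0,0,0,0,-0.2,0,0,0,0],
)

```text
time: 25.1
position: [0.5495, 0.3451, 0.1098]
tool_rot: [-0.019, 1.0, -0.001, -0.001]
ft_force: [0.7, 0.3, 0.0]
grip_width: 0.0523
grip_force: 0.0
```

```bash
python3 - <<'E'
from h import *
o0=obs()
w=robot.camera('wrist');o=obs();show(o0);c,y=caps(w,o0,'b',[.5505,.3453,.03],r=60,verbose=True);c[2]=.013;goto(c,y+90,o);goto([.5505,.3453,.013],92.2,o)
E
```

```text
t25.10 p [0.5495 0.3451 0.1098] x [-0.999 -0.038  0.003] y [-0.038  0.999 -0.001] z [-0.003 -0.001 -1.   ] q [ 0.39  0.69  1.46 -0.    0.99 -1.22] F [0.7 0.3 0. ] w0.0523 g0.0
[[264 184  39  11 421]
 [265 251  36  10 319]] [[282.8, 189.0], [282.6, 255.9]]
b centre [0.55   0.3461 0.03  ] len 0.0536 yaw 2.1
shift mm [ 1.3  0.4 98.6] turn 0.1 rows>= 2.4
shift mm [ 0.8 -0.4 98.6] turn -0.0 rows>= 2.4
```

Aligned on the blue tube; descend, grip, lift.

Emit:
servo_tool(
  rows=[-0.2,0.001,0,0.035,0,-0.2,0,0,0.03,0,-0.2,0,0,0.02,0,-0.2,0,0,0.013,0,-0.2,0,0,0,0],
)

```text
time: 25.57
position: [0.5495, 0.3454, 0.0118]
tool_rot: [-0.019, 1.0, -0.0, -0.0]
ft_force: [0.1, 0.7, 0.0]
grip_width: 0.0522
grip_force: 0.0
```

Emit:
servo_tool(
  rows=[1,0,0,0,0,1,0,0,0,0,1,0,0,0,0,1,0,0,0,0,1,0,0,0,0],
  newtons=35,
)

```text
time: 25.98
position: [0.5506, 0.3462, 0.0138]
tool_rot: [-0.019, 1.0, 0.001, 0.001]
ft_force: [0.0, -0.3, 3.9]
grip_width: 0.0296
grip_force: 35.0
```

Emit:
servo_tool(
  rows=[1,0,0,-0.03,0,1,0,0,-0.04,0,1,0,0,-0.04,0,1,0,0,-0.03,0,1,0,0,0,0],
)

```text
time: 26.4
position: [0.5539, 0.3477, 0.1602]
tool_rot: [-0.019, 1.0, 0.003, 0.007]
ft_force: [-0.1, -0.8, -0.7]
grip_width: 0.0294
grip_force: 35.0
```

```bash
python3 - <<'E'
from h import *
o=obs();show(o);w=robot.camera('wrist')
p=bw([-43,-62,55]);p[2]=.16;print(p);goto(p,YAW+90,o)
h=cv2.cvtColor(w['pixels'],cv2.COLOR_RGB2HSV)
for uv in((234,144),(226,187),(347,58),(347,100)):print(uv)
i=cv2.imread('pics/w7.png');h=cv2.cvtColor(i,cv2.COLOR_BGR2HSV)
for u,v in((234,143),(227,187),(347,57),(347,100),(300,130),(230,165)):print(u,v,h[v-1:v+2,u-1:u+2].reshape(-1,3).mean(0).round())
E
```

```text
t26.40 p [0.5539 0.3477 0.1602] x [-0.999 -0.039 -0.014] y [-0.039  0.999  0.005] z [ 0.014  0.006 -1.   ] q [ 0.39  0.63  1.43  0.    1.07 -1.22] F [-0.1 -0.8 -0.7] w0.0294 g35.0
[ 0.52296049 -0.11008221  0.16      ]
shift mm [  48.7 -456.3   -2.9] turn -5.3 rows>= 11.0
(234, 144)
(226, 187)
(347, 58)
(347, 100)
234 143 [ 31. 130. 242.]
227 187 [ 21. 161. 205.]
347 57 [ 65. 125. 203.]
347 100 [ 65. 125. 220.]
300 130 [ 71.  93. 148.]
230 165 [143.   4. 177.]
```

Emit:
servo_tool(
  rows=[1,0,0,0,-5.3,1,0.03,-0.02,0,0,1,0.03,-0.02,0,0,1,0.03,-0.02,0,0,1,0,-0.035,0,0],
)

```text
time: 26.87
position: [0.4626, 0.2393, 0.1497]
tool_rot: [-0.067, 0.998, -0.001, -0.007]
ft_force: [-1.1, -1.6, -1.2]
grip_width: 0.03
grip_force: 35.0
```

Emit:
servo_tool(
  rows=[1,0,-0.036,0,0,1,0,-0.036,0,0,1,0,-0.036,0,0,1,0,-0.036,0,0,1,0,-0.036,0,0],
)

```text
time: 27.28
position: [0.4948, 0.0598, 0.1509]
tool_rot: [-0.066, 0.998, 0.0, -0.002]
ft_force: [1.4, 0.2, -1.4]
grip_width: 0.0297
grip_force: 35.0
```

Emit:
servo_tool(
  rows=[1,0,-0.036,0,0,1,0,-0.036,0,0,1,0,-0.036,0,0,1,0,-0.036,0,0,1,0,-0.034,0,0],
)

```text
time: 27.7
position: [0.5183, -0.1167, 0.1507]
tool_rot: [-0.065, 0.998, 0.001, -0.001]
ft_force: [0.8, 0.1, -1.0]
grip_width: 0.0297
grip_force: 35.0
```

Emit:
servo_tool(
  rows=[1,0,0,0,0,1,0,0,0,0,1,0,0,0,0],
)

```text
time: 27.95
position: [0.518, -0.1144, 0.1509]
tool_rot: [-0.065, 0.998, 0.001, -0.002]
ft_force: [-0.7, 0.8, -1.4]
grip_width: 0.0297
grip_force: 35.0
```

```bash
python3 - <<'E'
from h import *
o=obs();show(o);w=robot.camera('wrist');save(w,'w8')
p=bw([-43,-62,55]);p[2]=.07;goto(p,YAW+90,o)
print(wproj(w,o,[bw([-78.5,-33,63]),bw([-78.5,-91,63]),bw([-80,-157.5,95]),bw([-80,157.5,95])]).round(0).tolist())
E
```

```text
t27.95 p [ 0.518  -0.1144  0.1509] x [-0.992 -0.13   0.003] y [-0.13   0.992  0.003] z [-0.004  0.002 -1.   ] q [-0.43  0.5   1.74  0.    0.9  -2.13] F [-0.7  0.8 -1.4] w0.0297 g35.0
shift mm [-5.7  3.4 80.9] turn -0.0 rows>= 1.9
[[323.0, 183.0], [248.0, 183.0], [152.0, 189.0], [538.0, 193.0]]
```

View pics/w8.png

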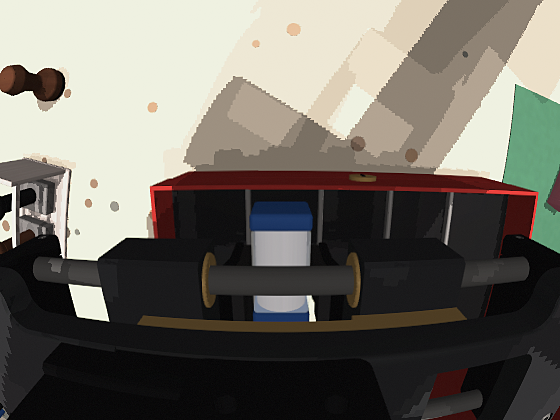

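Emit:
servo_tool(
  rows=[1,-0.007,0.003,0.015,0,1,0,0,0.02,0,1,0,0,0.02,0,1,0,0,0.012,0,1,0,0,0,0],
)

```text
time: 28.42
position: [0.5235, -0.1084, 0.0826]
tool_rot: [-0.067, 0.998, 0.002, -0.003]
ft_force: [-0.4, 0.1, -1.3]
grip_width: 0.0298
grip_force: 35.0
```

Emit:
servo_tool(
  rows=[1,0,0,0.007,0,1,0,0,0.005,0,1,0,0,0,0,1,0,0,0,0,1,0,0,0,0],
)

```text
time: 28.83
position: [0.5265, -0.1114, 0.0738]
tool_rot: [-0.066, 0.998, -0.0, 0.001]
ft_force: [-0.0, -0.4, -0.2]
grip_width: 0.0299
grip_force: 35.0
```

Emit:
servo_tool(
  rows=[0.1,0,0,0,0,0.1,0,0,0,0,0.1,0,0,0,0,0.1,0,0,-0.02,0,0.1,0,0,-0.04,0],
)

```text
time: 29.25
position: [0.523, -0.1102, 0.1302]
tool_rot: [-0.065, 0.998, 0.002, -0.004]
ft_force: [0.9, 0.0, -0.1]
grip_width: 0.0388
grip_force: 0.0
```

Emit:
servo_tool(
  rows=[-0.2,0,0,-0.03,0,-0.2,0,0,0,0,-0.2,0,0,0,0,-0.2,0,0,0,0],
)

```text
time: 29.58
position: [0.5256, -0.1111, 0.163]
tool_rot: [-0.066, 0.998, 0.0, -0.0]
ft_force: [0.2, -0.1, -0.9]
grip_width: 0.0512
grip_force: 0.0
```

```bash
sed -i "s/COL=.*/COL={'b':(100,125),'d':(17,36),'c':(56,68)}/; s/h\[...,1\]>(150 if k!='c' else 175)/h[...,1]>110/; s/h\[...,2\]>90/h[...,2]>(130 if k!='c' else 175)/" h.py
python3 - <<'E'
from h import *
o=obs();show(o);w=robot.camera('wrist');save(w,'w9')
caps(w,o,'b',bw([-41,-62,85]),r=70,z=.085,verbose=True);print(bw([-41,-62,85]),wproj(w,o,[bw([-41,-62,85])]))
goto(bw([0,300,160]),YAW+90,o)
E
```

```text
t29.58 p [ 0.5256 -0.1111  0.163 ] x [-0.991 -0.131  0.   ] y [-0.131  0.991  0.   ] z [-0.  0. -1.] q [-0.42  0.49  1.71 -0.    0.94 -2.12] F [ 0.2 -0.1 -0.9] w0.0512 g0.0
[[270 253  29   7 114]
 [263 259   3   1   3]] [[288.9, 256.0], [264.0, 259.0]]
b centre [ 0.5541 -0.1112  0.085 ] len 0.0199 yaw -75.1
[ 0.52494338 -0.10982116  0.085     ] [[283.10945782 222.61255651]]
shift mm [-40.6 363.4   3.1] turn 0.0 rows>= 8.8
```

Emit:
servo_tool(
  rows=[-0.2,0,0.037,-0.0125,0,-0.2,0,0.037,-0.0125,0,-0.2,0,0.037,-0.0125,0,-0.2,0,0.037,-0.0125,0,-0.2,0,0.037,-0.0125,0],
)

```text
time: 30.05
position: [0.5003, 0.0736, 0.2244]
tool_rot: [-0.065, 0.998, 0.0, -0.002]
ft_force: [0.9, -0.0, -1.2]
grip_width: 0.052
grip_force: 0.0
```

Emit:
servo_tool(
  rows=[-0.2,0,0.037,-0.0125,0,-0.2,0,0.037,-0.0125,0,-0.2,0,0.037,-0.0125,0,-0.2,-0.025,0.016,0,0,-0.2,-0.025,0.016,0,0],
)

```text
time: 30.47
position: [0.5312, 0.2227, 0.2625]
tool_rot: [-0.067, 0.998, -0.0, -0.001]
ft_force: [0.4, -1.2, 0.5]
grip_width: 0.0522
grip_force: 0.0
```

Emit:
servo_tool(
  rows=[-0.2,-0.025,0.016,0,0,-0.2,-0.025,0.016,0,0,-0.2,-0.025,0.016,0,0,-0.2,0,0,0,0,-0.2,0,0,0,0],
)

```text
time: 30.88
position: [0.6005, 0.2783, 0.2601]
tool_rot: [-0.066, 0.998, -0.001, -0.002]
ft_force: [-1.2, 0.3, -0.5]
grip_width: 0.0521
grip_force: 0.0
```

```bash
python3 - <<'E'
from h import *
o=obs();show(o);w=robot.camera('wrist');save(w,'w10')
s=robot.camera('scene');print('b',pl(s,'tube_b_c'),bw([-41,-62,70]))
for n in('tube_c_c','tube_d_c'):print(n,pl(w,n))
for k,n in(('d',[.577,.217,.02]),('c',[.45,.345,.02])):
    try: c,y=caps(w,o,k,n,verbose=True); c[2]=.013;goto(c,y+90,o)
    except Exception as e: print(e)
E
```

```text
t30.88 p [0.6005 0.2783 0.2601] x [-0.991 -0.132  0.005] y [-0.132  0.991 -0.001] z [-0.004 -0.001 -1.   ] q [ 0.27  0.55  1.29 -0.    1.31 -1.44] F [-1.2  0.3 -0.5] w0.0521 g0.0
b [([0.5296, -0.1096, 0.0681], 0.5), ([0.5304, -0.1115, 0.0546], 0.18)] [ 0.52494338 -0.10982116  0.07      ]
tube_c_c [([0.4443, 0.245, 0.0156], 0.88), ([0.4183, 0.344, 0.0143], 0.77), ([0.5045, 0.0622, 0.0572], 0.17)]
tube_d_c [([0.5742, 0.2172, 0.0173], 0.97), ([0.7386, 0.2348, 0.0188], 0.59)]
[[226 137  24  11 177]
 [217 179  25  11 158]] [[237.5, 142.1], [229.0, 184.5]]
d centre [0.5749 0.2159 0.03  ] len 0.053 yaw -4.9
shift mm [ 32.5 -58.3 247.3] turn 12.5 rows>= 6.1
[[341  71  22   7 117]
 [342  33  22   5  48]] [[351.4, 73.9], [353.7, 34.8]]
c centre [0.4201 0.3416 0.03  ] len 0.0515 yaw 3.2
shift mm [169.3  86.8 247.8] turn 4.4 rows>= 7.5
```

Emit:
servo_tool(
  rows=[-0.2,0.034,0.0174,0.015,0,-0.2,0.034,0.0174,0.015,0,-0.2,0.034,0.0174,0.015,0,-0.2,0.034,0.0174,0.015,0,-0.2,0.033,0.0174,0.015,0],
)

```text
time: 31.55
position: [0.4198, 0.3415, 0.1882]
tool_rot: [-0.065, 0.998, 0.0, 0.0]
ft_force: [-0.8, 0.7, 0.7]
grip_width: 0.0523
grip_force: 0.0
```

Emit:
servo_tool(
  rows=[-0.2,0,0,0.03,4.4,-0.2,0,0,0.03,0,-0.2,0,0,0.015,0,-0.2,0,0,0,0,-0.2,0,0,0,0],
)

```text
time: 31.97
position: [0.4215, 0.3414, 0.1132]
tool_rot: [-0.027, 1.0, -0.0, -0.001]
ft_force: [0.5, 0.6, 0.8]
grip_width: 0.0523
grip_force: 0.0
```

```bash
python3 - <<'E'
from h import *
o0=obs()
w=robot.camera('wrist');o=obs();show(o0);c,y=caps(w,o0,'c',[.42,.3416,.03],r=60,verbose=True);c[2]=.013;goto(c,y+90,o);goto([.4201,.3416,.013],93.2,o)
E
```

```text
t31.97 p [0.4215 0.3414 0.1132] x [-0.999 -0.054  0.001] y [-0.054  0.999 -0.001] z [-0.001 -0.001 -1.   ] q [ 0.47  0.58  1.74 -0.    0.83 -1.15] F [0.5 0.6 0.8] w0.0523 g0.0
[[263 181  35   6 133]
 [271 247  13   8  96]] [[282.1, 183.0], [276.7, 250.5]]
c centre [0.4185 0.3396 0.03  ] len 0.0546 yaw -1.4
shift mm [  4.2  -2.1 101.1] turn 4.5 rows>= 2.4
shift mm [  2.5  -0.2 101.1] turn -0.1 rows>= 2.4
```

Emit:
servo_tool(
  rows=[-0.2,0.002,0,0.035,0,-0.2,0,0,0.03,0,-0.2,0,0,0.02,0,-0.2,0,0,0.014,0,-0.2,0,0,0,0],
)

```text
time: 32.43
position: [0.4199, 0.3414, 0.0133]
tool_rot: [-0.027, 1.0, -0.0, -0.001]
ft_force: [0.9, 0.2, 0.3]
grip_width: 0.0522
grip_force: 0.0
```

Emit:
servo_tool(
  rows=[1,0,0,0,0,1,0,0,0,0,1,0,0,0,0,1,0,0,0,0,1,0,0,0,0],
  newtons=35,
)

```text
time: 32.85
position: [0.4208, 0.3423, 0.0155]
tool_rot: [-0.027, 1.0, 0.001, 0.001]
ft_force: [-0.1, -0.5, 4.6]
grip_width: 0.0296
grip_force: 34.6
```

Emit:
servo_tool(
  rows=[1,0,0,-0.03,0,1,0,0,-0.04,0,1,0,0,-0.04,0,1,0,0,-0.03,0,1,0,0,0,0],
)

```text
time: 33.27
position: [0.4235, 0.344, 0.1606]
tool_rot: [-0.027, 1.0, 0.003, 0.006]
ft_force: [0.9, 1.5, -1.5]
grip_width: 0.0299
grip_force: 34.6
```

Emit:
servo_tool(
  rows=[1,0,0,0,-4.4,1,0,0,0,0,1,0,0,0,0],
)

```text
time: 33.52
position: [0.4191, 0.3415, 0.1536]
tool_rot: [-0.065, 0.998, -0.0, -0.001]
ft_force: [-0.2, 0.1, -1.0]
grip_width: 0.0298
grip_force: 34.6
```

```bash
python3 - <<'E'
from h import *
o=obs();show(o);goto(bw([-41,110,150]),YAW+90,o)
E
```

```text
t33.52 p [0.4191 0.3415 0.1536] x [-0.992 -0.129  0.002] y [-0.129  0.992 -0.001] z [-0.002 -0.001 -1.   ] q [ 0.48  0.51  1.71  0.    0.92 -1.22] F [-0.2  0.1 -1. ] w0.0298 g34.6
shift mm [ -46.5 -289.2    3.6] turn -0.1 rows>= 7.0
```

Emit:
servo_tool(
  rows=[1,-0.0058,-0.0362,0,0,1,-0.0058,-0.0362,0,0,1,-0.0058,-0.0362,0,0,1,-0.0058,-0.0362,0,0,1,-0.0058,-0.0362,0,0],
)

```text
time: 33.93
position: [0.4718, 0.1647, 0.1531]
tool_rot: [-0.065, 0.998, -0.0, -0.001]
ft_force: [1.0, -0.2, -1.7]
grip_width: 0.0296
grip_force: 34.6
```

Emit:
servo_tool(
  rows=[1,-0.0058,-0.0362,0,0,1,-0.0058,-0.0362,0,0,1,-0.0058,-0.0362,0,0,1,0,0,0,0,1,0,0,0,0],
)

```text
time: 34.35
position: [0.504, 0.0589, 0.1532]
tool_rot: [-0.063, 0.998, 0.0, -0.001]
ft_force: [0.2, 0.3, -1.6]
grip_width: 0.03
grip_force: 34.6
```

```bash
python3 - <<'E'
from h import *
o=obs();show(o);goto(bw([-41,110,71]),YAW+90,o)
E
```

```text
t34.35 p [0.504  0.0589 0.1532] x [-0.992 -0.125  0.002] y [-0.125  0.992  0.001] z [-0.002  0.    -1.   ] q [-0.1   0.47  1.79  0.    0.88 -1.8 ] F [ 0.2  0.3 -1.6] w0.0300 g34.6
shift mm [ 1.1  1.9 82.2] turn -0.3 rows>= 2.0
```

Emit:
servo_tool(
  rows=[1,0.001,0.002,0.02,0,1,0,0,0.025,0,1,0,0,0.02,0,1,0,0,0.01,0,1,0,0,0,0],
)

```text
time: 34.77
position: [0.4999, 0.064, 0.0768]
tool_rot: [-0.066, 0.998, 0.001, -0.003]
ft_force: [-0.0, -0.4, -2.3]
grip_width: 0.0294
grip_force: 34.6
```

Emit:
servo_tool(
  rows=[1,0,0,0.006,0,1,0,0,0,0,1,0,0,0,0,0.1,0,0,0,0,0.1,0,0,0,0],
)

```text
time: 35.18
position: [0.5033, 0.0626, 0.0742]
tool_rot: [-0.065, 0.998, -0.0, 0.001]
ft_force: [0.2, -0.0, 0.4]
grip_width: 0.0358
grip_force: 0.0
```

Emit:
servo_tool(
  rows=[0.1,0,0,0,0,0.1,0,0,-0.02,0,0.1,0,0,-0.04,0,0.1,0,0,-0.04,0,0.1,0,0,0,0],
)

```text
time: 35.6
position: [0.5076, 0.0623, 0.1802]
tool_rot: [-0.066, 0.998, -0.001, 0.007]
ft_force: [0.7, -1.4, 0.3]
grip_width: 0.0392
grip_force: 0.0
```

```bash
python3 - <<'E'
from h import *
o=obs();show(o);w=robot.camera('wrist');t=robot.camera('top');s=robot.camera('scene')
print('c',pl(w,'tube_c_c'),pl(s,'tube_c_c'),bw([-41,110,70]));print('d',pl(t,'tube_d_c'),pl(s,'tube_d_c'))
goto([.575,.216,.2],-4.9,o)
E
```

```text
t35.60 p [0.5076 0.0623 0.1802] x [-0.991 -0.131 -0.015] y [-0.131  0.991 -0.003] z [ 0.015 -0.001 -1.   ] q [-0.1   0.43  1.77  0.    0.93 -1.8 ] F [ 0.7 -1.4  0.3] w0.0392 g0.0
c [([0.5036, 0.0657, 0.0678], 0.74), ([0.4439, 0.2479, 0.0157], 0.63)] [([0.5029, 0.0606, 0.068], 0.6), ([0.4462, 0.2443, 0.0129], 0.41)] [0.50249288 0.06070736 0.07      ]
d [([0.7386, 0.2311, 0.018], 0.84)] [([0.743, 0.2348, 0.0177], 0.45), ([0.577, 0.2145, 0.0101], 0.39)]
shift mm [-87.2 143.5 -19. ] turn -77.6 rows>= 10.8
```

Emit:
servo_tool(
  rows=[-1,0,0.037,-0.015,0,-1,0,0.037,-0.015,0,-1,0,0.037,-0.015,0,-1,0,0.037,-0.015,0,-1,0,0,0,6.8],
)

```text
time: 36.37
position: [0.4832, 0.2153, 0.2348]
tool_rot: [-0.008, 1.0, 0.002, 0.002]
ft_force: [0.1, -0.7, 0.0]
grip_width: 0.0644
grip_force: 0.0
```

Emit:
servo_tool(
  rows=[-1,0,0,0,6.8,-1,0,0,0,6.8,-1,0,0,0,6.8,-1,0,0,0,6.8,-1,0,0,0,6.8],
)

```text
time: 36.78
position: [0.4824, 0.2093, 0.2317]
tool_rot: [0.289, 0.957, -0.001, -0.001]
ft_force: [-0.4, 1.0, 0.5]
grip_width: 0.0862
grip_force: 0.0
```

Emit:
servo_tool(
  rows=[-1,0,0,0,6.8,-1,0,0,0,6.8,-1,0,0,0,6.8,-1,0,0,0,6.8,-1,0,0,0,6.8],
)

```text
time: 37.2
position: [0.4825, 0.2092, 0.2317]
tool_rot: [0.556, 0.831, -0.001, -0.001]
ft_force: [0.6, -0.1, 1.2]
grip_width: 0.087
grip_force: 0.0
```

Emit:
servo_tool(
  rows=[-1,0,0,0,6.8,-1,0,0,0,6.8,-1,0,0,0,6.8,-1,0,0,0,6.8,-1,0,0,0,0],
)

```text
time: 37.62
position: [0.4826, 0.2092, 0.2318]
tool_rot: [0.735, 0.678, -0.001, -0.001]
ft_force: [-0.7, 0.2, 0.4]
grip_width: 0.0867
grip_force: 0.0
```

```bash
python3 - <<'E'
from h import *
o=obs();show(o);goto([.575,.216,.11],-4.9,o)
E
```

```text
t37.62 p [0.4826 0.2092 0.2318] x [ 0.08   0.997 -0.001] y [ 0.997 -0.08  -0.003] z [-0.003 -0.001 -1.   ] q [0.2  0.38 1.67 0.   1.09 0.28] F [-0.7  0.2  0.4] w0.0867 g0.0
shift mm [ 14.3  91.9 121.5] turn 0.3 rows>= 3.7
```

Emit:
servo_tool(
  rows=[-1,0.0048,0.0306,0.015,0,-1,0.0048,0.0306,0.015,0,-1,0.0048,0.0306,0.015,0,-1,0,0,0.015,0,-1,0,0,0,0],
)

```text
time: 38.03
position: [0.5747, 0.2158, 0.1686]
tool_rot: [0.734, 0.68, -0.003, -0.002]
ft_force: [-2.1, 0.4, -0.3]
grip_width: 0.0873
grip_force: 0.0
```

```bash
python3 - <<'E'
from h import *
o=obs();w=robot.camera('wrist');o2=obs();show(o);c,y=caps(w,o,'d',[.575,.216,.03],r=60,verbose=True);c[2]=.013;goto(c,y,o2);goto([.575,.216,.013],-4.9,o2);print(pl(w,'tube_d_c'))
E
```

```text
t38.03 p [0.5747 0.2158 0.1686] x [ 0.076  0.997 -0.002] y [ 0.997 -0.076 -0.008] z [-0.008 -0.001 -1.   ] q [ 0.18  0.58  1.51 -0.    1.06  0.25] F [-2.1  0.4 -0.3] w0.0873 g0.0
[[306 189  10  32 264]
 [251 189   9  30 263]] [[310.6, 204.5], [255.0, 203.5]]
d centre [0.5756 0.2165 0.03  ] len 0.0526 yaw -5.4
shift mm [  0.9   2.7 157.1] turn 1.0 rows>= 3.8
shift mm [  0.4   2.1 157.1] turn 0.5 rows>= 3.8
[([0.7408, 0.2388, 0.0135], 0.7), ([0.573, 0.2169, 0.0179], 0.69)]
```

Emit:
servo_tool(
  rows=[-1,0.001,0.001,0.035,0,-1,0,0,0.035,0,-1,0,0,0.035,0,-1,0,0,0.03,0,-1,0,0,0.015,0],
)

```text
time: 38.55
position: [0.574, 0.2172, 0.0208]
tool_rot: [0.734, 0.68, -0.002, -0.001]
ft_force: [-0.3, 0.2, 0.3]
grip_width: 0.087
grip_force: 0.0
```

Emit:
servo_tool(
  rows=[-1,0,0,0,0,1,0,0,0,0,1,0,0,0,0,1,0,0,0,0,1,0,0,0,0],
  newtons=30,
)

```text
time: 38.97
position: [0.5782, 0.2178, 0.0252]
tool_rot: [0.734, 0.679, 0.002, 0.001]
ft_force: [0.3, -0.7, -0.3]
grip_width: 0.0678
grip_force: 0.0
```

Emit:
servo_tool(
  rows=[1,0,0,0,0,1,0,0,-0.02,0,1,0,0,-0.02,0,1,0,0,0,0,1,0,0,0,0],
)

```text
time: 39.38
position: [0.5779, 0.2177, 0.0644]
tool_rot: [0.734, 0.679, 0.001, 0.001]
ft_force: [0.6, 0.3, -1.7]
grip_width: 0.0611
grip_force: 30.0
```

```bash
python3 - <<'E'
from h import *
o=obs();show(o);goto([.50,.32,.04],7.5,o)
E
```

```text
t39.38 p [0.5779 0.2177 0.0644] x [0.078 0.997 0.001] y [ 0.997 -0.078  0.003] z [ 0.003  0.001 -1.   ] q [ 0.18  0.72  1.57 -0.    0.84  0.26] F [ 0.6  0.3 -1.7] w0.0611 g30.0
shift mm [ 95.9 -85.8  24.2] turn -12.0 rows>= 3.1
```

Emit:
servo_tool(
  rows=[1,0.024,-0.0215,0,0,1,0.024,-0.0215,0,0,1,0.024,-0.0215,0,0,1,0.024,-0.0215,0,0,1,0,0,0,-6],
)

```text
time: 39.8
position: [0.4927, 0.3232, 0.0616]
tool_rot: [0.696, 0.718, -0.002, -0.002]
ft_force: [-0.5, -1.9, -2.4]
grip_width: 0.0613
grip_force: 30.0
```

Emit:
servo_tool(
  rows=[1,0,0,0.02,-6,1,0,0,0.012,0,1,0,0,0.006,0,1,0,0,0,0,1,0,0,0,0],
)

```text
time: 40.22
position: [0.498, 0.3193, 0.0243]
tool_rot: [0.66, 0.751, -0.001, -0.001]
ft_force: [-0.5, 0.4, -1.3]
grip_width: 0.0616
grip_force: 30.0
```

Emit:
servo_tool(
  rows=[-1,0,0,0,0,-1,0,0,0,0,-1,0,0,0,0,-1,0,0,-0.03,0,-1,0,0,-0.04,0],
)

```text
time: 40.63
position: [0.4961, 0.3185, 0.0924]
tool_rot: [0.66, 0.752, -0.004, -0.002]
ft_force: [0.7, 0.7, 0.2]
grip_width: 0.0841
grip_force: 0.0
```

Emit:
servo_tool(
  rows=[-0.2,0,0,-0.03,-7,-0.2,0,0,0,-7,-0.2,0,0,0,-7,-0.2,0,0,0,-7,-0.2,0,0,0,-7],
)

```text
time: 41.05
position: [0.499, 0.3199, 0.1258]
tool_rot: [0.4, 0.916, 0.0, 0.0]
ft_force: [0.2, -0.1, 0.1]
grip_width: 0.0618
grip_force: 0.0
```

Emit:
servo_tool(
  rows=[-0.2,0,0,0,-7,-0.2,0,0,0,-7,-0.2,0,0,0,-7,-0.2,0,0,0,-7,-0.2,0,0,0,-7],
)

```text
time: 41.47
position: [0.4988, 0.3198, 0.1252]
tool_rot: [0.106, 0.994, 0.0, 0.0]
ft_force: [-0.6, -0.7, -0.5]
grip_width: 0.0526
grip_force: 0.0
```

Emit:
servo_tool(
  rows=[-0.2,0,0,0,-7,-0.2,0,0,0,-7,-0.2,0,0,0,-7,-0.2,0,0,0,0,-0.2,0,0,0,0],
)

```text
time: 41.88
position: [0.4988, 0.3199, 0.1253]
tool_rot: [-0.072, 0.997, 0.0, 0.0]
ft_force: [-0.5, 0.2, 0.1]
grip_width: 0.0519
grip_force: 0.0
```

```bash
python3 - <<'E'
from h import *
o=obs();w=robot.camera('wrist');show(o);print(pl(w,'tube_d_c'));c,y=caps(w,o,'d',[.50,.32,.03],r=60,verbose=True);c[2]=.013;goto(c,y+90,o)
E
```

```text
t41.88 p [0.4988 0.3199 0.1253] x [-0.99  -0.144 -0.   ] y [-0.144  0.99   0.   ] z [ 0.  0. -1.] q [ 0.38  0.61  1.6   0.    0.93 -1.33] F [-0.5  0.2  0.1] w0.0519 g0.0
[([0.4988, 0.32, 0.0171], 0.59)]
[[261 175  37  15 421]
 [260 241  35  11 335]] [[279.3, 182.9], [277.5, 246.3]]
d centre [0.4974 0.3173 0.03  ] len 0.0535 yaw 6.6
shift mm [  1.8  -2.3 112.3] turn 1.7 rows>= 2.7
```

Emit:
servo_tool(
  rows=[-0.2,0.001,-0.002,0.035,1,-0.2,0,0,0.035,0,-0.2,0,0,0.025,0,-0.2,0,0,0.016,0,-0.2,0,0,0,0],
)

```text
time: 42.4
position: [0.4954, 0.3166, 0.0106]
tool_rot: [-0.065, 0.998, -0.001, -0.003]
ft_force: [-1.0, -0.5, 0.9]
grip_width: 0.0518
grip_force: 0.0
```

Emit:
servo_tool(
  rows=[1,0,0,0,0,1,0,0,0,0,1,0,0,0,0,1,0,0,0,0,1,0,0,0,0],
  newtons=35,
)

```text
time: 42.82
position: [0.4989, 0.3182, 0.0157]
tool_rot: [-0.065, 0.998, 0.0, 0.001]
ft_force: [0.6, 0.3, 2.9]
grip_width: 0.0299
grip_force: 35.0
```

Emit:
servo_tool(
  rows=[1,0,0,-0.03,0,1,0,0,-0.04,0,1,0,0,-0.04,0,1,0,0,-0.03,0,1,0,0,0,0],
)

```text
time: 43.23
position: [0.5021, 0.3197, 0.1615]
tool_rot: [-0.066, 0.998, 0.002, 0.007]
ft_force: [1.1, 0.1, -0.4]
grip_width: 0.0294
grip_force: 35.0
```

Emit:
servo_tool(
  rows=[1,0,0,0,0,1,0,0,0,0],
)

```text
time: 43.4
position: [0.4969, 0.3174, 0.1537]
tool_rot: [-0.066, 0.998, -0.0, -0.001]
ft_force: [-0.3, -0.6, -2.9]
grip_width: 0.0292
grip_force: 35.0
```

```bash
python3 - <<'E'
from h import *
o=obs();show(o);goto(bw([-41,52,150]),YAW+90,o)
E
```

```text
t43.40 p [0.4969 0.3174 0.1537] x [-0.991 -0.131  0.002] y [-0.131  0.991 -0.   ] z [-0.002 -0.001 -1.   ] q [ 0.38  0.57  1.59 -0.    0.99 -1.32] F [-0.3 -0.6 -2.9] w0.0292 g35.0
shift mm [  28.1 -313.2    3.9] turn 0.0 rows>= 7.5
```

Emit:
servo_tool(
  rows=[1,0.014,-0.039,0,0,1,0.014,-0.039,0,0,1,0,-0.039,0,0,1,0,-0.039,0,0,1,0,-0.039,0,0],
)

```text
time: 43.82
position: [0.4935, 0.1193, 0.1521]
tool_rot: [-0.066, 0.998, 0.0, -0.003]
ft_force: [0.9, -0.6, -1.1]
grip_width: 0.0298
grip_force: 35.0
```

Emit:
servo_tool(
  rows=[1,0,-0.039,0,0,1,0,-0.039,0,0,1,0,-0.039,0,0,1,0,0,0,0,1,0,0,0,0],
)

```text
time: 44.23
position: [0.51, 0.0028, 0.1522]
tool_rot: [-0.063, 0.998, 0.001, -0.002]
ft_force: [-1.5, 0.4, -2.2]
grip_width: 0.0297
grip_force: 35.0
```

```bash
python3 - <<'E'
from h import *
o=obs();show(o);goto(bw([-41,53,71]),YAW+90,o)
E
```

```text
t44.23 p [0.51   0.0028 0.1522] x [-0.992 -0.126  0.004] y [-0.126  0.992  0.002] z [-0.004  0.001 -1.   ] q [-0.21  0.48  1.79  0.    0.88 -1.91] F [-1.5  0.4 -2.2] w0.0297 g35.0
shift mm [-0.4  1.3 81.2] turn -0.3 rows>= 1.9
```

Emit:
servo_tool(
  rows=[1,0,0.001,0.02,0,1,0,0,0.025,0,1,0,0,0.02,0,1,0,0,0.01,0,1,0,0,0,0],
)

```text
time: 44.65
position: [0.5079, 0.0075, 0.0762]
tool_rot: [-0.066, 0.998, 0.001, -0.004]
ft_force: [0.4, 0.7, -2.4]
grip_width: 0.0297
grip_force: 35.0
```

Emit:
servo_tool(
  rows=[1,0,0,0.007,0,1,0,0,0,0,1,0,0,0,0,0.15,0,0,0,0,0.15,0,0,0,0],
)

```text
time: 45.07
position: [0.5117, 0.0057, 0.0732]
tool_rot: [-0.066, 0.998, -0.0, 0.001]
ft_force: [1.1, 0.7, -1.2]
grip_width: 0.0347
grip_force: 0.0
```

Emit:
servo_tool(
  rows=[0.15,0,0,0,0,0.15,0,0,-0.02,0,0.15,0,0,-0.04,0,0.15,0,0,-0.04,0,0.15,0,0,-0.04,0],
)

```text
time: 45.48
position: [0.5104, 0.0058, 0.214]
tool_rot: [-0.065, 0.998, 0.0, -0.0]
ft_force: [0.3, -0.3, 0.1]
grip_width: 0.0366
grip_force: 0.0
```

Emit:
servo_tool(
  rows=[0.15,0,0,-0.04,0,0.15,0,0,-0.04,0,0.15,0,0,-0.02,0,0.15,0,0,0,0,0.15,0,0,0,0],
)

```text
time: 45.9
position: [0.5113, 0.0057, 0.3139]
tool_rot: [-0.065, 0.998, -0.001, 0.002]
ft_force: [0.6, 1.0, -0.9]
grip_width: 0.0368
grip_force: 0.0
```

```bash
python3 - <<'E'
from h import *
o=obs();show(o);w=robot.camera('wrist');s=robot.camera('scene');save(s,'s5');save(w,'w12')
for n,y in(('tube_b_c',-62),('tube_c_c',110),('tube_d_c',53)):print(n,pl(w,n),pl(s,n),bw([-41,y,70]).round(4))
print('lidbar',pl(s,'lid_bar'),bw(lidbar(1.3)),'stay',pl(s,'stay_bar'),bw(staybar(1.71)))
im=w['pixels'][120:260,60:500];im=cv2.resize(im,(792,252));im2=cv2.resize(s['pixels'][130:240,230:370],(420,330))
cv2.imwrite('pics/c12.png',np.vstack([im,np.pad(im2,((0,0),(0,372),(0,0)))])[:,:,::-1])
E
```

```text
t45.90 p [0.5113 0.0057 0.3139] x [-0.991 -0.131 -0.004] y [-0.131  0.991 -0.001] z [ 0.004 -0.001 -1.   ] q [-0.21  0.27  1.59  0.    1.28 -1.91] F [ 0.6  1.  -0.9] w0.0368 g0.0
tube_b_c [([0.5247, -0.1086, 0.0755], 0.88)] [([0.4119, -0.3904, 0.0438], 0.67), ([0.5281, -0.1113, 0.0701], 0.65)] [ 0.5249 -0.1098  0.07  ]
tube_c_c [([0.4425, 0.2478, 0.0137], 0.88), ([0.5014, 0.0628, 0.0694], 0.58)] [([0.5023, 0.0611, 0.0693], 0.59), ([0.4435, 0.2428, 0.0097], 0.52)] [0.5025 0.0607 0.07  ]
tube_d_c [([0.5069, 0.0048, 0.0729], 0.56)] [([0.5096, 0.0042, 0.0641], 0.36)] [0.5099 0.0042 0.07  ]
lidbar [([0.579, -0.0391, 0.2848], 0.9)] [ 0.57777642 -0.04033056  0.2870702 ] stay [([0.5794, -0.0373, 0.2839], 0.33)] [ 0.62272201 -0.13628488  0.17412941]
```

View pics/c12.png

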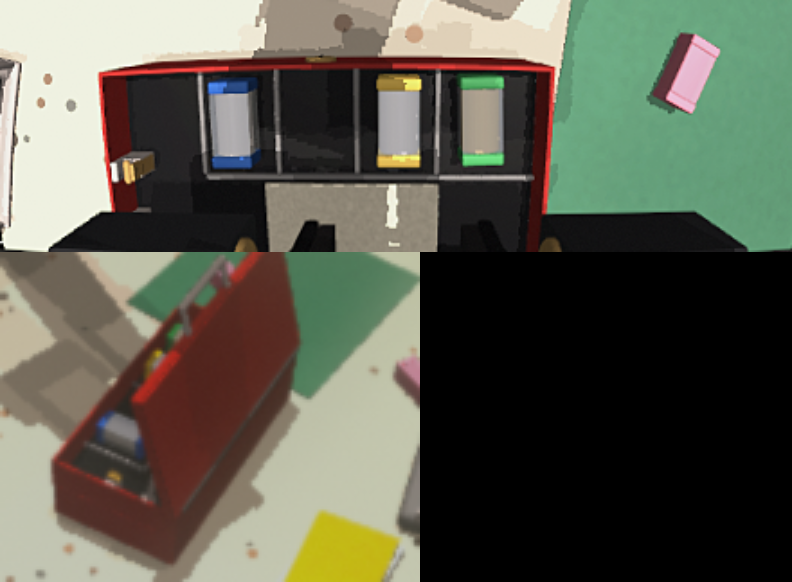

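Emit:
servo_tool(
  rows=[0.3,0,0,-0.03,7,0.3,0,0,0,7,0.3,0,0,0,7,0.3,0,0,0,7,0.3,0,0,0,7],
)

```text
time: 46.82
position: [0.5109, 0.0058, 0.3422]
tool_rot: [0.24, 0.971, -0.0, -0.0]
ft_force: [-0.1, -0.6, 0.1]
grip_width: 0.0307
grip_force: 0.0
```

Emit:
servo_tool(
  rows=[0.3,0,0,0,7,0.3,0,0,0,7,0.3,0,0,0,7,0.3,0,0,0,7,0.3,0,0,0,7],
)

```text
time: 47.23
position: [0.5109, 0.0058, 0.342]
tool_rot: [0.521, 0.853, -0.0, -0.0]
ft_force: [0.2, 0.5, -0.2]
grip_width: 0.0302
grip_force: 0.0
```

Emit:
servo_tool(
  rows=[0.3,0,0,0,7,0.3,0,0,0,7,0.3,0,0,0,6,0.3,0,0,0,0,0.3,0,0,0,0],
)

```text
time: 47.65
position: [0.5109, 0.0058, 0.342]
tool_rot: [0.658, 0.753, -0.0, -0.0]
ft_force: [-0.5, 0.8, -0.2]
grip_width: 0.0302
grip_force: 0.0
```

```bash
python3 - <<'E'
from h import *
o=obs();show(o);p=bw(lidbar(1.3));p[2]=.34;goto(p,YAW,o)
E
```

```text
t47.65 p [0.5109 0.0058 0.342 ] x [-0.134  0.991  0.   ] y [ 0.991  0.134 -0.   ] z [-0.  0. -1.] q [-0.21  0.24  1.55 -0.    1.35 -0.34] F [-0.5  0.8 -0.2] w0.0302 g0.0
shift mm [-54.7  60.1   2. ] turn 0.2 rows>= 1.9
```

Emit:
servo_tool(
  rows=[0.3,-0.0274,0.03,0,0,0.3,-0.0274,0.03,0,0,0.3,0,0,0.016,0,0.3,0,0,0.016,0,0.3,0,0,0,0],
)

```text
time: 48.07
position: [0.5759, -0.0407, 0.3065]
tool_rot: [0.659, 0.752, -0.002, -0.003]
ft_force: [-0.8, -0.1, 0.5]
grip_width: 0.0308
grip_force: 0.0
```

Emit:
servo_tool(
  rows=[0.3,0,0,0,0,0.3,0,0,0,0],
)

```text
time: 48.23
position: [0.5778, -0.0406, 0.3109]
tool_rot: [0.659, 0.752, 0.0, 0.0]
ft_force: [0.2, -0.2, 0.9]
grip_width: 0.0301
grip_force: 0.0
```

```bash
python3 - <<'E'
from h import *
o=obs();w=robot.camera('wrist');show(o);save(w,'w13')
print(wproj(w,o,[bw(lidbar(1.3)),bw(np.array(lidbar(1.3))+[0,30,0])]).round(0).tolist())
for r in (190,205): 
    g=w['pixels'][r].astype(int); print([ (i,g[i].tolist()) for i in range(258,306,3)])
goto(bw([20.5,0,270]),YAW,o)
E
```

```text
t48.23 p [ 0.5778 -0.0406  0.3109] x [-0.132  0.991 -0.   ] y [0.991 0.132 0.001] z [ 0.001 -0.    -1.   ] q [-0.26  0.38  1.44  0.    1.33 -0.4 ] F [ 0.2 -0.2  0.9] w0.0301 g0.0
[[281.0, 246.0], [281.0, 197.0]]
[(258, [25, 24, 24]), (261, [27, 25, 25]), (264, [23, 21, 23]), (267, [78, 73, 73]), (270, [0, 0, 0]), (273, [195, 180, 172]), (276, [224, 211, 201]), (279, [238, 227, 221]), (282, [221, 204, 195]), (285, [188, 173, 165]), (288, [98, 51, 48]), (291, [114, 30, 27]), (294, [112, 30, 28]), (297, [209, 57, 53]), (300, [209, 58, 54]), (303, [153, 42, 38])]
[(258, [23, 23, 23]), (261, [24, 23, 24]), (264, [23, 23, 23]), (267, [104, 99, 97]), (270, [14, 13, 14]), (273, [99, 93, 89]), (276, [111, 103, 99]), (279, [116, 107, 103]), (282, [112, 103, 98]), (285, [97, 90, 87]), (288, [86, 47, 44]), (291, [97, 26, 25]), (294, [96, 25, 23]), (297, [86, 24, 21]), (300, [87, 23, 22]), (303, [145, 40, 35])]
shift mm [ 0.2  0.1 40.9] turn 0.1 rows>= 1.0
```

Emit:
servo_tool(
  rows=[0.3,0,0,0.02,0,0.3,0,0,0.02,0,0.3,0,0,0,0,1,0,0,0,0,1,0,0,0,0],
  newtons=30,
)

```text
time: 48.7
position: [0.5784, -0.0407, 0.2718]
tool_rot: [0.659, 0.752, 0.001, 0.001]
ft_force: [-0.1, -0.7, 0.4]
grip_width: 0.0234
grip_force: 0.0
```

Emit:
servo_tool(
  rows=[1,0,0,0,0,1,0,0,0,0,1,0,0,0,0,1,0,0.005,-0.0015,0,1,0,0.008,-0.002,0],
)

```text
time: 49.12
position: [0.5898, -0.0393, 0.2748]
tool_rot: [0.659, 0.752, -0.001, -0.0]
ft_force: [-3.3, -1.5, 5.7]
grip_width: 0.0089
grip_force: 30.0
```

Emit:
servo_tool(
  rows=[1,0,0.0085,-0.002,0,1,0,0.0105,-0.002,0,1,0,0.0105,-0.0015,0,1,0,0.0105,-0.001,0,1,0,0.0105,-0.0005,0],
)

```text
time: 49.53
position: [0.6414, -0.0328, 0.2808]
tool_rot: [0.659, 0.752, -0.001, 0.0]
ft_force: [-1.5, -2.1, 1.0]
grip_width: 0.0089
grip_force: 30.0
```

Emit:
servo_tool(
  rows=[1,0,0.0105,0,0,1,0,0.0105,0.0005,0,1,0,0.0105,0.001,0,1,0,0.0105,0.002,0,1,0,0.007,0.0015,0],
)

```text
time: 49.95
position: [0.6833, -0.0274, 0.2764]
tool_rot: [0.659, 0.752, -0.007, -0.006]
ft_force: [-30.6, -6.1, 24.5]
grip_width: 0.009
grip_force: 30.0
```

Emit:
servo_tool(
  rows=[1,0,0,0,0,1,0,0,0,0],
)

```text
time: 50.12
position: [0.6831, -0.0274, 0.2765]
tool_rot: [0.659, 0.752, -0.007, -0.005]
ft_force: [-17.3, -4.8, 11.6]
grip_width: 0.0086
grip_force: 30.0
```

```bash
python3 - <<'E'
from h import *
o=obs();show(o);p=R.from_euler('z',-YAW,degrees=True).apply(o['position']-O)*1000;print(p,lidbar(1.833),lidbar(1.8))
E
```

```text
t50.12 p [ 0.6831 -0.0274  0.2765] x [-0.131  0.991 -0.001] y [ 0.991  0.131 -0.017] z [-0.016 -0.003 -1.   ] q [-0.2   0.57  1.19 -0.01  1.39 -0.33] F [-17.3  -4.8  11.6] w0.0086 g30.0
[126.53106463  -0.95565747 276.54719623] [np.float64(126.3061896011376), 0, np.float64(290.6853004306238)] [np.float64(119.82453524804134), 0, np.float64(292.1065863746757)]
```

Emit:
servo_tool(
  rows=[0.3,0,-0.003,0,0,0.3,0,0,0,0,0.3,0,0,0,0,0.3,0,0,-0.03,0,0.3,0,0,-0.035,0],
)

```text
time: 50.53
position: [0.6853, -0.0255, 0.3371]
tool_rot: [0.659, 0.752, -0.001, -0.004]
ft_force: [0.9, -0.1, -0.1]
grip_width: 0.0285
grip_force: 0.0
```

Emit:
servo_tool(
  rows=[-1,-0.0226,-0.025,0,0,-1,-0.0226,-0.025,0,0,-1,-0.0226,-0.025,0,0,-1,-0.0226,-0.025,0,0,-1,-0.0226,-0.025,0,0],
)

```text
time: 50.95
position: [0.5772, -0.1554, 0.3405]
tool_rot: [0.659, 0.752, 0.001, 0.001]
ft_force: [-0.1, -0.6, 0.1]
grip_width: 0.0564
grip_force: 0.0
```

Emit:
servo_tool(
  rows=[-1,0,0,0,-7,-1,0,0,0,-7,-1,0,0,0,-7,-1,0,0,0,-7,-1,0,0,0,-7],
)

```text
time: 51.37
position: [0.5782, -0.1548, 0.3404]
tool_rot: [0.4, 0.917, 0.001, 0.001]
ft_force: [1.0, -0.2, -0.2]
grip_width: 0.0845
grip_force: 0.0
```

Emit:
servo_tool(
  rows=[-1,0,0,0,-7,-1,0,0,0,-7,-1,0,0,0,-7,-1,0,0,0,-7,-1,0,0,0,-7],
)

```text
time: 51.78
position: [0.5783, -0.1546, 0.3403]
tool_rot: [0.106, 0.994, 0.0, 0.001]
ft_force: [-1.1, -0.3, -0.1]
grip_width: 0.0873
grip_force: 0.0
```

Emit:
servo_tool(
  rows=[-1,0,0,0,-7,-1,0,0,0,-7,-1,0,0,0,-6,-1,0,0,0,0,-1,0,0,0,0],
)

```text
time: 52.2
position: [0.5779, -0.1546, 0.3404]
tool_rot: [-0.064, 0.998, 0.0, 0.0]
ft_force: [1.2, -0.4, -0.3]
grip_width: 0.0871
grip_force: 0.0
```

```bash
python3 - <<'E'
from h import *
o=obs();show(o);w=robot.camera('wrist');t=robot.camera('top');s=robot.camera('scene')
for c in(w,t,s):print('stay',pl(c,'stay_bar'),'lid',pl(c,'lid_bar'))
print(bw(staybar(1.885)),bw(staybar(1.71)),bw(lidbar(1.833)))
p=bw(staybar(1.885,-116.5));p[2]=.30;goto(p,YAW+90,o)
E
```

```text
t52.20 p [ 0.5779 -0.1546  0.3404] x [-0.992 -0.128 -0.001] y [-0.128  0.992  0.   ] z [ 0.001  0.    -1.   ] q [-0.45  0.38  1.35  0.    1.41 -2.15] F [ 1.2 -0.4 -0.3] w0.0871 g0.0
stay [([0.624, -0.136, 0.1724], 0.9)] lid []
stay [([0.5054, 0.0616, 0.0704], 0.22)] lid [([0.6866, -0.0274, 0.2914], 0.66), ([0.6384, -0.0349, 0.0964], 0.3)]
stay [([0.6239, -0.1392, 0.1701], 0.48)] lid [([0.683, -0.0268, 0.2903], 0.76)]
[ 0.63791831 -0.13428425  0.17059385] [ 0.62272201 -0.13628488  0.17412941] [ 0.68272562 -0.02651373  0.2906853 ]
shift mm [-62.2  -3.1  40.5] turn -0.1 rows>= 1.8
```

Emit:
servo_tool(
  rows=[-1,-0.0235,-0.0015,0.035,0,-1,-0.0235,-0.0015,0.035,0,-1,0,0,0.035,0,-1,0,0,0.03,0,-1,0,0,0,0],
)

```text
time: 53.07
position: [0.6192, -0.1496, 0.1994]
tool_rot: [-0.065, 0.998, 0.003, -0.006]
ft_force: [-1.2, -0.4, -0.5]
grip_width: 0.0869
grip_force: 0.0
```

Emit:
servo_tool(
  rows=[-1,0,0,0,0,-1,0,0,0,0],
)

```text
time: 53.23
position: [0.6246, -0.1522, 0.2084]
tool_rot: [-0.065, 0.998, -0.001, 0.001]
ft_force: [0.3, -1.0, 0.4]
grip_width: 0.0872
grip_force: 0.0
```

```bash
python3 - <<'E'
from h import *
o=obs();show(o);w=robot.camera('wrist');print(pl(w,'stay_bar'))
goto(bw([53,-116.5,163]),YAW+90,o)
f=np.r_[1.71,np.linspace(1.62,.3,14)];P=np.array([staybar(a) for a in f]);d=np.diff(P,axis=0)
for i,v in enumerate(d): print(round(f[i+1],2),np.round(-v[0],1),np.round(-v[2],1))
E
```

```text
t53.23 p [ 0.6246 -0.1522  0.2084] x [-0.991 -0.131 -0.003] y [-0.131  0.991 -0.002] z [ 0.003 -0.001 -1.   ] q [-0.41  0.57  1.4  -0.    1.17 -2.11] F [ 0.3 -1.   0.4] w0.0872 g0.0
[]
shift mm [-0.6  0.6 45.4] turn 0.0 rows>= 1.1
1.62 8.1 -0.8
1.52 9.1 0.0
1.42 9.1 0.9
1.32 8.9 1.9
1.21 8.7 2.8
1.11 8.4 3.6
1.01 8.0 4.5
0.91 7.5 5.2
0.81 6.9 6.0
0.71 6.3 6.6
0.6 5.6 7.2
0.5 4.8 7.8
0.4 4.0 8.2
0.3 3.1 8.6
```

Emit:
servo_tool(
  rows=[-1,0,0,0.02,0,-1,0,0,0.017,0,-1,0,0,0.008,0,-1,0,0,0,0,-1,0,0,0,0],
)

```text
time: 53.75
position: [0.624, -0.1519, 0.1627]
tool_rot: [-0.066, 0.998, -0.0, 0.001]
ft_force: [-0.2, 0.4, -0.5]
grip_width: 0.0873
grip_force: 0.0
```

Emit:
servo_tool(
  rows=[1,0,0,0,0,1,0,0,0,0,1,0,0,0,0,1,0,0,0,0,1,0,0,0,0],
  newtons=15,
)

```text
time: 54.17
position: [0.6241, -0.1522, 0.1624]
tool_rot: [-0.066, 0.998, -0.001, 0.001]
ft_force: [-0.1, -0.3, 1.7]
grip_width: 0.0683
grip_force: 15.0
```

Emit:
servo_tool(
  rows=[1,0,0,0,0],
)

```text
time: 54.25
position: [0.6242, -0.1522, 0.1624]
tool_rot: [-0.066, 0.998, -0.001, 0.001]
ft_force: [-0.0, -2.1, 1.9]
grip_width: 0.0679
grip_force: 15.0
```

Emit:
servo_tool(
  rows=[1,0.008,0,-0.001,0,1,0.009,0,0,0,1,0.009,0,0.001,0,1,0.009,0,0.002,0,1,0.0085,0,0.003,0],
)

```text
time: 54.67
position: [0.5789, -0.1579, 0.1568]
tool_rot: [-0.065, 0.998, -0.0, -0.0]
ft_force: [-0.3, -2.8, 1.9]
grip_width: 0.0682
grip_force: 15.0
```

Emit:
servo_tool(
  rows=[1,0.0085,0,0.0035,0,1,0.008,0,0.0045,0,1,0.0075,0,0.005,0,1,0.007,0,0.006,0,1,0.0065,0,0.0065,0],
)

```text
time: 55.08
position: [0.5426, -0.1625, 0.1303]
tool_rot: [-0.065, 0.998, -0.0, 0.0]
ft_force: [1.3, -4.0, -1.3]
grip_width: 0.068
grip_force: 15.0
```

Emit:
servo_tool(
  rows=[1,0.0055,0,0.007,0,1,0.005,0,0.008,0,1,0.004,0,0.008,0,1,0,0,0,0,1,0,0,0,0],
)

```text
time: 55.5
position: [0.5283, -0.1643, 0.1068]
tool_rot: [-0.066, 0.998, 0.0, -0.001]
ft_force: [1.0, -4.7, 0.3]
grip_width: 0.0682
grip_force: 15.0
```

```bash
python3 - <<'E'
from h import *
o=obs();show(o);p=R.from_euler('z',-YAW,degrees=True).apply(o['position']-O)*1000;print(p,staybar(.4),staybar(.3))
E
```

```text
t55.50 p [ 0.5283 -0.1643  0.1068] x [-0.991 -0.131  0.001] y [-0.131  0.991  0.   ] z [-0.001  0.    -1.   ] q [-0.5   0.6   1.72 -0.    0.83 -2.21] F [ 1.  -4.7  0.3] w0.0682 g15.0
[ -44.8213444  -116.47636234  106.80576722] [np.float64(-42.895489460259654), -101, np.float64(120.04765080777855)] [np.float64(-45.98028402130454), -101, np.float64(111.59681859952056)]
```

Emit:
servo_tool(
  rows=[-0.9,0,0,0,0,-0.9,0,0,0,0,-0.9,0,0,0,0,-0.9,0,0,-0.025,0,-0.9,0,0,-0.025,0],
)

```text
time: 55.92
position: [0.5264, -0.1619, 0.1565]
tool_rot: [-0.066, 0.998, 0.003, -0.003]
ft_force: [0.5, -0.7, 0.1]
grip_width: 0.0818
grip_force: 0.0
```

Emit:
servo_tool(
  rows=[1,0.0045,0,0,0,1,0,0,0,0,1,0,0,0,0,1,0,0,0,0,1,0,0,0,0],
)

```text
time: 56.33
position: [0.5234, -0.164, 0.1569]
tool_rot: [-0.066, 0.998, 0.001, -0.001]
ft_force: [0.5, -0.5, -0.2]
grip_width: 0.057
grip_force: 0.0
```

Emit:
servo_tool(
  rows=[1,0,0,0,0,1,0,0,0,0,1,0,0,0,0,1,0,0,0,0,1,0,0,0,0],
)

```text
time: 56.75
position: [0.5242, -0.1647, 0.1579]
tool_rot: [-0.066, 0.998, 0.0, -0.0]
ft_force: [0.3, 0.2, 0.0]
grip_width: 0.0237
grip_force: 0.0
```

```bash
python3 - <<'E'
from h import *
o=obs();show(o);w=robot.camera('wrist');p=R.from_euler('z',-YAW,degrees=True).apply(o['position']-O)*1000;print(p);print(pl(w,'stay_bar'),bw(staybar(.3)))
m=cv2.cvtColor(w['pixels'],cv2.COLOR_RGB2HSV);y=(m[...,0]>15)&(m[...,0]<32)&(m[...,1]>150)&(m[...,2]>100);y[235:]=0;n,l,st,ce=cv2.connectedComponentsWithStats(y.astype(np.uint8));i=np.argsort(-st[1:,4])[:3]+1;print(st[i].tolist())
for a in(.2,.3,.4):print(a,wproj(w,o,[bw(staybar(a,-83)),bw(staybar(a,-150))]).round(0).tolist())
E
```

```text
t56.75 p [ 0.5242 -0.1647  0.1579] x [-0.991 -0.131  0.   ] y [-0.131  0.991  0.   ] z [-0.  0. -1.] q [-0.51  0.51  1.69  0.    0.94 -2.21] F [0.3 0.2 0. ] w0.0237 g0.0
[ -48.85221126 -116.28078512  157.92023729]
[([0.5247, -0.1481, 0.1097], 0.95)] [ 0.52509623 -0.14913756  0.11159682]
[[453, 193, 42, 15, 320], [231, 232, 99, 3, 288], [494, 203, 1, 1, 1]]
0.2 [[329.0, 233.0], [233.0, 233.0]]
0.3 [[330.0, 240.0], [232.0, 240.0]]
0.4 [[332.0, 248.0], [230.0, 248.0]]
```

Emit:
servo_tool(
  rows=[1,0,0,0.01,0,1,0,0,0.01,0,1,0,0,0.01,0,1,0,0,0.006,0,1,0,0,0,0],
)

```text
time: 57.27
position: [0.5229, -0.1639, 0.1198]
tool_rot: [-0.065, 0.998, 0.001, -0.002]
ft_force: [-1.8, -0.3, -0.0]
grip_width: 0.0003
grip_force: 0.0
```

Emit:
servo_tool(
  rows=[1,0,0,0.004,0,1,0,0,0.004,0,1,0,0,0.004,0,1,0,0,0.004,0,1,0,0,0.004,0],
)

```text
time: 57.68
position: [0.524, -0.1649, 0.1023]
tool_rot: [-0.066, 0.998, -0.0, -0.0]
ft_force: [-2.0, -0.0, 2.1]
grip_width: 0.0006
grip_force: 1.2
```

Emit:
servo_tool(
  rows=[1,0,0,0.004,0,1,0,0,0.004,0,1,0,0,0.003,0,1,0,0,0.002,0,1,0,0,0.001,0],
)

```text
time: 58.1
position: [0.5246, -0.1647, 0.0893]
tool_rot: [-0.066, 0.998, -0.0, 0.0]
ft_force: [-3.6, 1.2, 18.1]
grip_width: 0.0004
grip_force: 9.1
```

Emit:
servo_tool(
  rows=[1,0,0,0.001,0,1,0,0,0,0,1,0,0,0,0],
)

```text
time: 58.35
position: [0.5246, -0.1647, 0.0893]
tool_rot: [-0.066, 0.998, -0.0, 0.001]
ft_force: [-3.2, 0.7, 18.1]
grip_width: 0.0005
grip_force: 8.8
```

Emit:
servo_tool(
  rows=[1,0,0,-0.02,0,1,0,0,-0.03,0,1,0,0,-0.035,0,1,0,0,-0.035,0,1,0,0,0,0],
)

```text
time: 58.77
position: [0.5286, -0.1667, 0.2136]
tool_rot: [-0.066, 0.998, -0.004, 0.006]
ft_force: [0.8, -0.4, -0.3]
grip_width: 0.0007
grip_force: 0.0
```

Emit:
servo_tool(
  rows=[0.3,-0.025,0,0,0,0.3,-0.025,0,0,0,0.3,0,0,0,0,0.3,0,0,0,0],
)

```text
time: 59.1
position: [0.5745, -0.1579, 0.2063]
tool_rot: [-0.066, 0.998, 0.0, -0.0]
ft_force: [-0.6, -0.7, 0.0]
grip_width: 0.0192
grip_force: 0.0
```

```bash
python3 - <<'E'
from h import *
robot.camera('top');o=obs();show(o);w=robot.camera('wrist');print(pl(w,'stay_bar'),bw(staybar(0)),bw(staybar(.3)))
for a in(0,.1,.3):print(a,wproj(w,o,[bw(staybar(a,-82)),bw(staybar(a,-151)),bw([-7.5,-146,85])]).round(0).tolist())
cv2.imwrite('pics/c13.png',cv2.resize(w['pixels'][130:300,160:400],(720,510))[:,:,::-1])
for n in('tube_b_c','tube_c_c','tube_d_c'):print(n,pl(w,n))
E
```

```text
t59.15 p [ 0.5733 -0.1577  0.206 ] x [-0.991 -0.131  0.002] y [-0.131  0.991  0.001] z [-0.002  0.001 -1.   ] q [-0.46  0.51  1.53 -0.    1.11 -2.16] F [-0.  -0.6  0.2] w0.0233 g0.0
[([0.5203, -0.1464, 0.0847], 0.91)] [ 0.5211109  -0.14966224  0.085     ] [ 0.52509623 -0.14913756  0.11159682]
0 [[320.0, 154.0], [241.0, 154.0], [247.0, 202.0]]
0.1 [[321.0, 155.0], [239.0, 155.0], [247.0, 202.0]]
0.3 [[324.0, 161.0], [237.0, 161.0], [247.0, 202.0]]
tube_b_c [([0.5242, -0.112, 0.0751], 0.91)]
tube_c_c [([0.4997, 0.0647, 0.0716], 0.71)]
tube_d_c [([0.509, 0.0048, 0.0708], 0.57)]
```

View pics/c13.png

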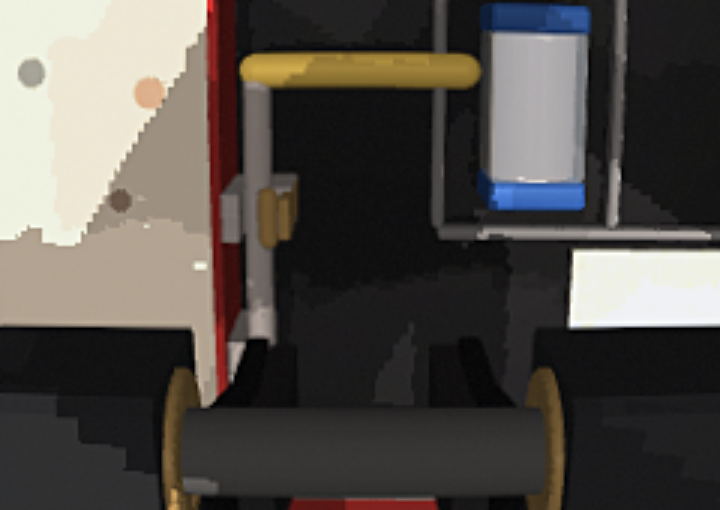

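Emit:
servo_tool(
  rows=[0.3,0.01,0,-0.035,0,0.3,0,0,-0.035,0,0.3,0,0,-0.035,0,0.3,0,0,-0.035,0,0.3,0,0,0,7],
)

```text
time: 59.82
position: [0.567, -0.1613, 0.3555]
tool_rot: [-0.003, 1.0, -0.004, 0.007]
ft_force: [1.5, 0.2, 0.4]
grip_width: 0.0304
grip_force: 0.0
```

Emit:
servo_tool(
  rows=[0.3,0,0,0,7,0.3,0,0,0,7,0.3,0,0,0,7,0.3,0,0,0,7,0.3,0,0,0,7],
)

```text
time: 60.23
position: [0.5633, -0.1595, 0.347]
tool_rot: [0.3, 0.954, 0.0, -0.0]
ft_force: [-0.1, -0.2, 0.7]
grip_width: 0.0306
grip_force: 0.0
```

Emit:
servo_tool(
  rows=[0.3,0,0,0,7,0.3,0,0,0,7,0.3,0,0,0,7,0.3,0,0,0,7,0.3,0,0,0,7],
)

```text
time: 60.65
position: [0.5633, -0.1595, 0.3469]
tool_rot: [0.573, 0.82, -0.0, -0.0]
ft_force: [-0.0, -0.5, 0.6]
grip_width: 0.0305
grip_force: 0.0
```

Emit:
servo_tool(
  rows=[0.3,0,0,0,6,0.3,0,0,0,0,0.3,0,0,0,0],
)

```text
time: 60.9
position: [0.5635, -0.1595, 0.347]
tool_rot: [0.611, 0.792, -0.0, -0.0]
ft_force: [1.1, -0.5, -0.2]
grip_width: 0.0304
grip_force: 0.0
```

```bash
python3 - <<'E'
from h import *
o=obs();show(o);p=bw(lidbar(1.833));p[2]=.34;goto(p,YAW,o)
E
```

```text
t60.90 p [ 0.5635 -0.1595  0.347 ] x [-0.253  0.967  0.   ] y [ 0.967  0.253 -0.   ] z [-0.  0. -1.] q [-0.47  0.36  1.37 -0.    1.42 -0.72] F [ 1.1 -0.5 -0.2] w0.0304 g0.0
shift mm [ 98.5 149.    6.9] turn 7.2 rows>= 4.3
```

Emit:
servo_tool(
  rows=[0.3,0.0197,0.0298,0,0,0.3,0.0197,0.0298,0,0,0.3,0.0197,0.0298,0,0,0.3,0.0197,0.0298,0,0,0.3,0.0197,0.0298,0,0],
)

```text
time: 61.32
position: [0.6842, -0.0256, 0.3471]
tool_rot: [0.611, 0.791, -0.0, -0.0]
ft_force: [-0.0, -0.5, 0.4]
grip_width: 0.031
grip_force: 0.0
```

Emit:
servo_tool(
  rows=[0.3,0,0,0,7.1,0.3,0,0,0.02,0,0.3,0,0,0.017,0,0.3,0,0,0,0,0.3,0,0,0,0],
)

```text
time: 61.73
position: [0.6827, -0.0266, 0.3089]
tool_rot: [0.659, 0.752, -0.001, -0.001]
ft_force: [-0.9, 0.2, 0.4]
grip_width: 0.0303
grip_force: 0.0
```

```bash
python3 - <<'E'
from h import *
o=obs();w=robot.camera('wrist');show(o)
print(wproj(w,o,[bw(lidbar(1.833))]).round(0).tolist())
g=w['pixels'][185].astype(int); print([ (i,g[i].tolist()) for i in range(261,300,3)])
goto(bw([126.3,0,274]),YAW,o)
f=np.linspace(1.833,0,31);P=np.array([lidbar(a) for a in f]);d=np.diff(P,axis=0)
print([(round(float(v[0]),1),round(float(-v[2]),1)) for v in d])
E
```

```text
t61.73 p [ 0.6827 -0.0266  0.3089] x [-0.131  0.991  0.001] y [ 0.991  0.131 -0.003] z [-0.003  0.001 -1.   ] q [-0.2   0.54  1.16 -0.    1.44 -0.33] F [-0.9  0.2  0.4] w0.0303 g0.0
[[281.0, 249.0]]
[(261, [198, 55, 51]), (264, [196, 55, 50]), (267, [196, 54, 50]), (270, [180, 50, 46]), (273, [147, 139, 133]), (276, [214, 196, 188]), (279, [229, 219, 210]), (282, [236, 224, 218]), (285, [214, 196, 188]), (288, [168, 155, 149]), (291, [156, 143, 127]), (294, [157, 144, 129]), (297, [156, 143, 128])]
shift mm [ 0.1  0.1 34.9] turn 0.0 rows>= 0.8
[(-12.0, -2.5), (-12.2, -1.7), (-12.2, -1.0), (-12.3, -0.2), (-12.3, 0.5), (-12.2, 1.3), (-12.1, 2.0), (-12.0, 2.8), (-11.8, 3.5), (-11.5, 4.2), (-11.3, 4.9), (-11.0, 5.6), (-10.6, 6.2), (-10.2, 6.9), (-9.8, 7.5), (-9.3, 8.1), (-8.8, 8.6), (-8.2, 9.1), (-7.7, 9.6), (-7.1, 10.1), (-6.4, 10.5), (-5.8, 10.8), (-5.1, 11.2), (-4.4, 11.5), (-3.7, 11.7), (-3.0, 11.9), (-2.2, 12.1), (-1.5, 12.2), (-0.8, 12.3), (-0.0, 12.3)]
```

Emit:
servo_tool(
  rows=[0.3,0,0,0.018,0,0.3,0,0,0.017,0,0.3,0,0,0,0,1,0,0,0,0,1,0,0,0,0],
  newtons=30,
)

```text
time: 62.2
position: [0.6844, -0.0271, 0.2769]
tool_rot: [0.66, 0.751, 0.001, 0.001]
ft_force: [0.2, 0.5, -0.3]
grip_width: 0.0237
grip_force: 0.0
```

Emit:
servo_tool(
  rows=[1,0,0,0,0,1,0,0,0,0,1,0,0,0,0,1,0,-0.012,-0.0025,0,1,0,-0.012,-0.0015,0],
)

```text
time: 62.62
position: [0.662, -0.0298, 0.2806]
tool_rot: [0.66, 0.751, 0.002, 0.003]
ft_force: [2.9, 1.0, 3.0]
grip_width: 0.009
grip_force: 30.0
```

Emit:
servo_tool(
  rows=[1,0,-0.012,-0.001,0,1,0,-0.0125,0,0,1,0,-0.0125,0.0005,0,1,0,-0.012,0.0015,0,1,0,-0.012,0.002,0],
)

```text
time: 63.03
position: [0.6009, -0.0375, 0.2782]
tool_rot: [0.66, 0.751, 0.002, 0.003]
ft_force: [0.6, 0.6, 3.9]
grip_width: 0.0088
grip_force: 30.0
```

Emit:
servo_tool(
  rows=[1,0,-0.012,0.003,0,1,0,-0.012,0.0035,0,1,0,-0.0115,0.004,0,1,0,-0.0115,0.005,0,1,0,-0.011,0.0055,0],
)

```text
time: 63.45
position: [0.5426, -0.045, 0.2562]
tool_rot: [0.66, 0.751, 0.002, 0.002]
ft_force: [-0.8, 1.2, 2.5]
grip_width: 0.009
grip_force: 30.0
```

Emit:
servo_tool(
  rows=[1,0,-0.0105,0.006,0,1,0,-0.01,0.007,0,1,0,-0.01,0.0075,0,1,0,-0.0095,0.008,0,1,0,-0.009,0.0085,0],
)

```text
time: 63.87
position: [0.4938, -0.051, 0.2186]
tool_rot: [0.66, 0.751, 0.002, 0.001]
ft_force: [1.8, 2.2, -0.4]
grip_width: 0.0088
grip_force: 30.0
```

```bash
python3 - <<'E'
from h import *
o=obs();show(o);p=R.from_euler('z',-YAW,degrees=True).apply(o['position']-O)*1000;print(p,lidbar(1.833-17*.0611))
E
```

```text
t63.87 p [ 0.4938 -0.051   0.2186] x [-0.128  0.992  0.   ] y [0.992 0.128 0.004] z [ 0.004  0.001 -1.   ] q [-0.33  0.36  1.76  0.    1.02 -0.46] F [ 1.8  2.2 -0.4] w0.0088 g30.0
[-64.1743831    0.33086385 218.56728966] [np.float64(-65.13788347419238), 0, np.float64(234.18331358547172)]
```

Emit:
servo_tool(
  rows=[1,0,-0.008,0.009,0,1,0,-0.0075,0.0095,0,1,0,-0.007,0.01,0,1,0,-0.0065,0.0105,0,1,0,-0.006,0.011,0],
)

```text
time: 64.28
position: [0.4588, -0.0555, 0.1682]
tool_rot: [0.66, 0.751, 0.001, 0.001]
ft_force: [0.0, 2.9, -0.2]
grip_width: 0.0086
grip_force: 30.0
```

Emit:
servo_tool(
  rows=[1,0,-0.005,0.011,0,1,0,-0.0045,0.0115,0,1,0,-0.0035,0.0115,0,1,0,-0.003,0.012,0,1,0,-0.002,0.012,0],
)

```text
time: 64.7
position: [0.4402, -0.0578, 0.1098]
tool_rot: [0.66, 0.751, 0.0, -0.0]
ft_force: [-1.2, 2.5, 0.4]
grip_width: 0.009
grip_force: 30.0
```

Emit:
servo_tool(
  rows=[1,0,-0.0015,0.012,0,1,0,-0.001,0.012,0,1,0,0,0.01,0,1,0,0,0,0,1,0,0,0,0],
)

```text
time: 65.12
position: [0.4375, -0.0581, 0.0758]
tool_rot: [0.66, 0.751, -0.0, -0.001]
ft_force: [-1.3, 3.6, -1.4]
grip_width: 0.0092
grip_force: 30.0
```

```bash
python3 - <<'E'
from h import *
o=obs();show(o);p=R.from_euler('z',-YAW,degrees=True).apply(o['position']-O)*1000;print(p,lidbar(0))
E
```

```text
t65.12 p [ 0.4375 -0.0581  0.0758] x [-0.129  0.992  0.002] y [ 0.992  0.129 -0.002] z [-0.002  0.001 -1.   ] q [-0.39  0.56  2.01  0.    0.57 -0.52] F [-1.3  3.6 -1.4] w0.0092 g30.0
[-120.89892311    0.70520846   75.81337706] [np.float64(-121.0), 0, np.float64(89.0)]
```

Emit:
servo_tool(
  rows=[1,0,0,0.002,0,1,0,0,0.002,0,1,0,0,0.001,0,1,0,0,0,0,1,0,0,0,0],
)

```text
time: 65.53
position: [0.4376, -0.0581, 0.0712]
tool_rot: [0.66, 0.751, 0.0, -0.0]
ft_force: [-1.5, 5.2, -1.8]
grip_width: 0.009
grip_force: 30.0
```

Emit:
servo_tool(
  rows=[0.3,0,0,0,0,0.3,0,0,0,0,0.3,0,0,0,0,0.3,0,0,-0.03,0,0.3,0,0,-0.04,0],
)

```text
time: 65.95
position: [0.4368, -0.0588, 0.1397]
tool_rot: [0.66, 0.751, -0.001, -0.003]
ft_force: [1.4, -0.1, 1.0]
grip_width: 0.0287
grip_force: 0.0
```

Emit:
servo_tool(
  rows=[0.3,0,-0.01,-0.04,0,0.3,-0.03,-0.01,-0.02,0,0.3,-0.03,0,0,0,0.3,-0.03,0,0,0,0.3,-0.03,0,0,0],
)

```text
time: 66.37
position: [0.4345, -0.1826, 0.2026]
tool_rot: [0.66, 0.751, -0.0, 0.003]
ft_force: [0.7, 0.4, 0.4]
grip_width: 0.0305
grip_force: 0.0
```

Emit:
servo_tool(
  rows=[0.3,0,0,0,0,0.3,0,0,0,0,0.3,0,0,0,0,0.3,0,0,0,0,0.3,0,0,0,0],
)

```text
time: 66.78
position: [0.4333, -0.1791, 0.2009]
tool_rot: [0.659, 0.752, -0.0, -0.0]
ft_force: [-0.1, 0.3, -0.2]
grip_width: 0.0305
grip_force: 0.0
```

```bash
python3 - <<'E'
from h import *
show();s=robot.camera('scene');t=robot.camera('top');print(pl(s,'lid_bar'),pl(t,'lid_bar'))
for n in('scale','stamp_rack','walnut_stamp_c'):print(n,pl(s,n,1),pl(t,n,1))
cv2.imwrite('pics/c14.png',cv2.resize(s['pixels'][100:300,160:440],(784,560))[:,:,::-1])
E
```

```text
t66.78 p [ 0.4333 -0.1791  0.2009] x [-0.13   0.991  0.001] y [ 0.991  0.13  -0.001] z [-0.001  0.001 -1.   ] q [-0.63  0.35  1.84  0.    0.95 -0.76] F [-0.1  0.3 -0.2] w0.0305 g0.0
[([0.4403, -0.0555, 0.0886], 0.95), ([0.559, -0.041, -0.0024], 0.39)] [([0.4431, -0.0586, 0.0848], 0.76)]
scale [([0.5583, -0.6205, 0.0017], 0.6)] [([0.5599, -0.6206, -0.0005], 0.96)]
stamp_rack [([0.588, -0.4028, -0.0053], 0.69)] [([0.5847, -0.4019, 0.001], 0.97)]
walnut_stamp_c [([0.5549, -0.0393, -0.0022], 0.73)] [([0.4125, -0.3885, 0.042], 0.45)]
```

View pics/c14.png

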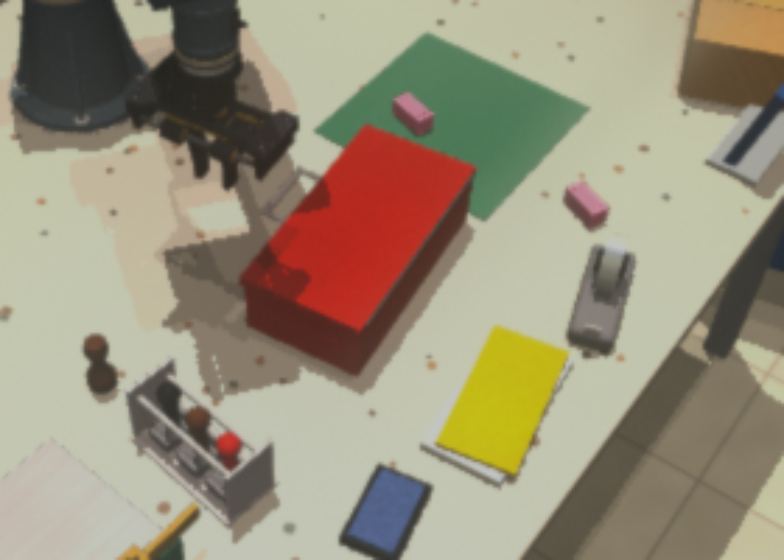

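Emit:
servo_tool(
  rows=[0.3,0,0,0,0,0.3,0,0,0,0,0.3,0,0,0,0,0.3,0,0,0,0,0.3,0,0,0,0],
)

```text
time: 67.7
position: [0.4337, -0.1803, 0.201]
tool_rot: [0.66, 0.751, 0.0, -0.0]
ft_force: [-0.2, -0.4, -0.0]
grip_width: 0.0307
grip_force: 0.0
```

Emit:
servo_tool(
  rows=[0.3,0,0,0,0,0.3,0,0,0,0,0.3,0,0,0,0,0.3,0,0,0,0,0.3,0,0,0,0],
)

```text
time: 68.12
position: [0.4337, -0.1803, 0.201]
tool_rot: [0.66, 0.751, -0.0, 0.0]
ft_force: [0.5, -0.7, -0.8]
grip_width: 0.0309
grip_force: 0.0
```

```bash
python3 - <<'E'
from h import *
s=robot.camera('scene')['pixels'].astype(int); a=cv2.imread('pics/s0.png')[:,:,::-1].astype(int)
d=np.abs(s-a).max(2); d[d<25]=0
# far (hinge side/right corner) and left lid edges away from the arm's shadow
print('diff px on lid left/front corner & left edge', (d[140:160,285:330]>0).sum(), (d[215:235,270:300]>0).sum(), (d[160:180,258:275]>0).sum(), (d[195:222,246:262]>0).sum())
robot.hand_in()
E
```

```text
diff px on lid left/front corner & left edge 48 0 259 186
the job is handed in; nothing more can be done
```

I handed the job in at 68 s: the blue, yellow and green tubes each lie in their own bay (no red tube was there), the stay is back in its clip, the lid is down, and the scale, stamp rack and walnut stamp stand where they were. Full closure rests on the lift bar measuring about 89 mm and the last picture; my pixel comparison of the lid edges with the start picture didn't settle it, and I handed in without waiting for a clean match.

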